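Grade mixed grinding balls by size on the bar sorter

TASK

Move the gate from its stand into the sorter's slots, fully home, and gather the stray grinding balls from the mat into the hopper with the others. Then tip the hopper up by its handle so that the whole mixed lot rolls down over the bars, and keep it raised until every small ball lies in the tray under the bars and every large one in the tray at the foot, putting right any that goes astray. Finally let the hopper right down, leaving the gate in its slots and the other things on the bench alone.

Things in the scene. Friction and masses are not known exactly. Their poses are not given: they have to be found in the camera images.
- sorter: Ball sorter, fixed, 100 mm wide: four round bars slope down 20 degrees along +x from z = 100 mm at x = 0 to about 52 mm at x = 133 mm, 20 mm apart, so small balls drop through and large ones roll on. Origin on the worktop under the bars' top end; x down the slope, y across, z up. Side panels (outer y = +-49 mm) are 118 mm high beside the bars, 73 mm beyond x = 146 mm.
- small_tray (a point): Middle of the small-ball tray's sloping floor under the bars (x = 0 to 140 mm of the sorter, 88 mm wide); axes as the sorter's. Its lower end is closed only by the fitted gate, against which the small balls come to rest.
- large_tray (a point): Middle of the large-ball tray's floor at the foot of the sorter, beyond the gate (x = 148 to 226 mm, 88 mm wide, open at the top, walls 73 mm above the worktop); axes as the sorter's.
- hopper (a joint): Steel hopper tray hinged at the top end of the bars (hinge along the sorter's y at x = 0, y = 0, z = 100 mm). 0 = at rest, floor sloping back 17 degrees (0.30 rad) so balls stay in; grows to 1.05 rad as its back is lifted. Balls roll out from about 0.35 rad, all are out by 0.7. Nothing holds it up: its weight (0.25 kg) drops it back to 0.
- hopper_floor (a point): Middle of the hopper's floor, turning with it: x along the floor towards the hinge (50 mm ahead), y along the hinge, z normal to the floor. Inside 100 mm along x, 80 mm along y; walls 32 mm high at back and sides, open at the hinge end.
- hopper_handle (a point): Middle of the hopper's handle: round black bar 10 mm thick, 76 mm long, parallel to the hinge, between two thin posts behind the hopper's back wall, 62 mm above the floor's plane and 112 mm behind the hinge; axes as hopper_floor. Can be pinched from above; it turns between the fingers as the hopper lifts.
- guide: Slot guide across the sorter, between bars and large-ball tray: an upright channel at each side, slots 8 mm wide, 60 mm deep, open at the top with widened mouths. Origin mid-width on the slot floor (12 mm above the worktop), where the gate's origin lies when fully home; x along the slots, across the sorter; z up. 3 mm of play each way along x.
- gate: Gate: upright steel plate 4 mm thick (y), 114 mm wide (x), 103 mm high, with a window (92 x 60 mm) above its lower strip (z = 0 to 26 mm) for large balls to pass; black grip 50 mm (x) x 12 mm (y), z = 103 to 141 mm, on mid top edge. Origin mid bottom edge. The same both ways round. 0.15 kg; starts upright in the stand.
- stand: Storage stand of the gate, loose but heavy (0.9 kg), base 150 x 80 x 10 mm with two upright channels like the guide's, slots 45 mm deep. Origin under its centre; x along the slots. The gate's lower edge stands 10 mm above its underside. It may get knocked aside with the gate in it.
- mat: Black rubber mat, fixed, 230 mm along x, 210 mm along y, 2 mm thick, to the right of the sorter; origin under its centre. A tall centrifuge (207 mm) stands beyond its far right corner, from x about 0.60 m onwards and y about -0.43 m and further right: keep the gripper clear of it.
- big_1: Large white ceramic grinding ball, 32 mm across; its origin is its centre. Starts in the hopper. May be absent.
- big_2: Large white ceramic grinding ball, 32 mm across; its origin is its centre. Starts astray, lying still on the mat; it rolls away easily if pushed sideways. May be absent.
- big_3: Large white ceramic grinding ball, 32 mm across; its origin is its centre. Starts astray, lying still on the mat; it rolls away easily if pushed sideways. May be absent.
- big_4: Large white ceramic grinding ball, 32 mm across; its origin is its centre. Starts astray, lying still on the mat; it rolls away easily if pushed sideways. May be absent.
- small_1: Small white ceramic grinding ball, 16 mm across; its origin is its centre. Starts in the hopper. May be absent.
- small_2: Small white ceramic grinding ball, 16 mm across; its origin is its centre. Starts in the hopper. May be absent.
- small_3: Small white ceramic grinding ball, 16 mm across; its origin is its centre. Starts astray, lying still on the mat; it rolls away easily if pushed sideways. May be absent.
- small_4: Small white ceramic grinding ball, 16 mm across; its origin is its centre. Starts astray, lying still on the mat; it rolls away easily if pushed sideways. May be absent.
- cup: Bystander: specimen cup with lid, 53 mm across, 59 mm high.
- labels: Bystander: roll of labels, 56 mm across, 26 mm high, lying flat.
- stamp: Bystander: wooden-handled stamp, 52 x 26 mm foot, 72 mm high.
Not all that is in view belongs to the job. Several things have the shape of the gate; the one meant has the colours described above.

How it is judged:
On the way, in this order (a step that is already met when the one before it is completed fails the run):
1. the gate is fully home in the sorter's slots and all the balls lie in the lowered hopper (horizontal distance between gate and guide below 0.007 m and z of gate in the frame of guide between -0.005 and 0.005 m and angle between the x axis of gate and the x axis of guide, either way round below 0.06 rad and angle between gate's own z axis and vertical below 0.12 rad and value of joint hopper below 0.1 rad and x of big_1 in the frame of hopper_floor between -0.055 and 0.05 m and y of big_1 in the frame of hopper_floor between -0.045 and 0.045 m and z of big_1 in the frame of hopper_floor between 0 and 0.06 m and x of big_2 in the frame of hopper_floor between -0.055 and 0.05 m and y of big_2 in the frame of hopper_floor between -0.045 and 0.045 m and z of big_2 in the frame of hopper_floor between 0 and 0.06 m and x of big_3 in the frame of hopper_floor between -0.055 and 0.05 m and y of big_3 in the frame of hopper_floor between -0.045 and 0.045 m and z of big_3 in the frame of hopper_floor between 0 and 0.06 m and x of big_4 in the frame of hopper_floor between -0.055 and 0.05 m and y of big_4 in the frame of hopper_floor between -0.045 and 0.045 m and z of big_4 in the frame of hopper_floor between 0 and 0.06 m and x of small_1 in the frame of hopper_floor between -0.055 and 0.05 m and y of small_1 in the frame of hopper_floor between -0.045 and 0.045 m and z of small_1 in the frame of hopper_floor between 0 and 0.06 m and x of small_2 in the frame of hopper_floor between -0.055 and 0.05 m and y of small_2 in the frame of hopper_floor between -0.045 and 0.045 m and z of small_2 in the frame of hopper_floor between 0 and 0.06 m and x of small_3 in the frame of hopper_floor between -0.055 and 0.05 m and y of small_3 in the frame of hopper_floor between -0.045 and 0.045 m and z of small_3 in the frame of hopper_floor between 0 and 0.06 m and x of small_4 in the frame of hopper_floor between -0.055 and 0.05 m and y of small_4 in the frame of hopper_floor between -0.045 and 0.045 m and z of small_4 in the frame of hopper_floor between 0 and 0.06 m), for 0.2 s.
2. the hopper is tipped up with the gate home, and every ball lies in the tray for its size (horizontal distance between gate and guide below 0.007 m and z of gate in the frame of guide between -0.005 and 0.005 m and angle between the x axis of gate and the x axis of guide, either way round below 0.06 rad and angle between gate's own z axis and vertical below 0.12 rad and value of joint hopper above 0.3 rad and x of big_1 in the frame of sorter between 0.146 and 0.23 m and z of big_1 in the frame of sorter between 0.015 and 0.075 m and y of big_1 in the frame of sorter between -0.046 and 0.046 m and x of big_2 in the frame of sorter between 0.146 and 0.23 m and z of big_2 in the frame of sorter between 0.015 and 0.075 m and y of big_2 in the frame of sorter between -0.046 and 0.046 m and x of big_3 in the frame of sorter between 0.146 and 0.23 m and z of big_3 in the frame of sorter between 0.015 and 0.075 m and y of big_3 in the frame of sorter between -0.046 and 0.046 m and x of big_4 in the frame of sorter between 0.146 and 0.23 m and z of big_4 in the frame of sorter between 0.015 and 0.075 m and y of big_4 in the frame of sorter between -0.046 and 0.046 m and x of small_1 in the frame of sorter between 0.045 and 0.142 m and z of small_1 in the frame of sorter between 0.01 and 0.047 m and y of small_1 in the frame of sorter between -0.046 and 0.046 m and x of small_2 in the frame of sorter between 0.045 and 0.142 m and z of small_2 in the frame of sorter between 0.01 and 0.047 m and y of small_2 in the frame of sorter between -0.046 and 0.046 m and x of small_3 in the frame of sorter between 0.045 and 0.142 m and z of small_3 in the frame of sorter between 0.01 and 0.047 m and y of small_3 in the frame of sorter between -0.046 and 0.046 m and x of small_4 in the frame of sorter between 0.045 and 0.142 m and z of small_4 in the frame of sorter between 0.01 and 0.047 m and y of small_4 in the frame of sorter between -0.046 and 0.046 m), for 0.2 s.
At the end, for the whole second after the job is handed in: Every small ball is at rest in the tray under the bars and every large ball at rest in the tray at the foot; the hopper is down (below 0.06 rad); the gate is upright and fully home in the sorter's slots (origin within 7 mm sideways and 5 mm in height of the guide's, in line within 0.06 rad) (horizontal distance between gate and guide below 0.007 m and z of gate in the frame of guide between -0.005 and 0.005 m and angle between the x axis of gate and the x axis of guide, either way round below 0.06 rad and angle between gate's own z axis and vertical below 0.12 rad and value of joint hopper below 0.06 rad and linear speed of gate below 0.02 m/s and x of big_1 in the frame of sorter between 0.146 and 0.23 m and z of big_1 in the frame of sorter between 0.015 and 0.075 m and y of big_1 in the frame of sorter between -0.046 and 0.046 m and linear speed of each of big_1, big_2, big_3, big_4, small_1, small_2, small_3, small_4 below 0.03 m/s and x of big_2 in the frame of sorter between 0.146 and 0.23 m and z of big_2 in the frame of sorter between 0.015 and 0.075 m and y of big_2 in the frame of sorter between -0.046 and 0.046 m and x of big_3 in the frame of sorter between 0.146 and 0.23 m and z of big_3 in the frame of sorter between 0.015 and 0.075 m and y of big_3 in the frame of sorter between -0.046 and 0.046 m and x of big_4 in the frame of sorter between 0.146 and 0.23 m and z of big_4 in the frame of sorter between 0.015 and 0.075 m and y of big_4 in the frame of sorter between -0.046 and 0.046 m and x of small_1 in the frame of sorter between 0.045 and 0.142 m and z of small_1 in the frame of sorter between 0.01 and 0.047 m and y of small_1 in the frame of sorter between -0.046 and 0.046 m and x of small_2 in the frame of sorter between 0.045 and 0.142 m and z of small_2 in the frame of sorter between 0.01 and 0.047 m and y of small_2 in the frame of sorter between -0.046 and 0.046 m and x of small_3 in the frame of sorter between 0.045 and 0.142 m and z of small_3 in the frame of sorter between 0.01 and 0.047 m and y of small_3 in the frame of sorter between -0.046 and 0.046 m and x of small_4 in the frame of sorter between 0.045 and 0.142 m and z of small_4 in the frame of sorter between 0.01 and 0.047 m and y of small_4 in the frame of sorter between -0.046 and 0.046 m); the robot touches nothing.
It fails at once if the specimen cup is moved more than 4 cm (distance of cup from where it was at the start of the episode above 0.04 m).
It fails at once if the roll of labels is moved more than 4 cm (distance of labels from where it was at the start of the episode above 0.04 m).
It fails at once if the stamp is moved more than 4 cm (distance of stamp from where it was at the start of the episode above 0.04 m).
Of big_1, small_1, small_2 only 2 to 3 are there at a start; the rules pass over those that are not, and their reading is None.
Of big_2, big_3, big_4, small_3, small_4 only 4 to 5 are there at a start; the rules pass over those that are not, and their reading is None.
At some moment in a run one of stand may be knocked a few centimetres aside while the robot is not near it.
It also fails if it takes over 208 s, if anything falls off the work surface, if the arm or the gripper's body presses on something with over 40 N, if the wrist force passes 120 N, or if a joint passes its speed limit or range.

ROBOT

A 6-joint arm with a two-finger parallel gripper is mounted at the origin on a cart in front of the work surface, level with it; the furniture and walls round the work are solid. World frame = base frame: x ahead of the robot, y to its left, z up, the work surface at z = 0. Lengths are in m, angles in rad, forces in N, time in s.
With the tool pointing down it reaches from about 0.35 to 0.975 m from the base axis. Payload 4.9 kg.
Tool frame: the origin (TCP) lies at the very end of the fingers, on their centre line; the grasp point (between the pads) lies 19 mm behind it; z points along the fingers, y is the direction in which the jaws open and shut (so a half turn about z gives the same grasp; the last joint's range is limited). The gripper opens to 85 mm and grips with 20 to 120 N. Pads are 22 mm wide; open, the fingers measure 114 mm over their backs; the gripper's body (76 mm by 85 mm) begins 54 mm behind the grasp point. The pads swing forward as they close: fully open they stand 13 mm farther back than shut.
Start: joints at [1.022, 0.053, 1.613, -0, 1.476, -0.119], TCP at [0.26, 0.568, 0.231] pointing down, gripper open.
Joint ranges: [-3.01, 3.01], [-1.01, 2.22], [0.06, 2.58], [-1.02, 4.17], [0.09, 2.62], [-3.14, 3.14]. Speed limits (rad/s): [2.57, 2.57, 3.14, 3.14, 3.14, 3.14].

INTERFACE

Orientations are given as a rotation vector (axis times angle).
In Python, from station import ctrl gives the robot as it stands.
- The arm moves only by the tool step_arm, never from a script. Its argument "moves" is a list of rows, each a list of 5 numbers: the opening, from 0 (shut) to 1 (fully open), then the shift along the world's x, y, z in m, then the turn about the world's z in degrees. A call has 1 to 20 rows; each row shifts and turns the pose as measured when the row begins; what a row does not reach is not made up. A row lasts 1/8 s, in which the tool goes at most 62.5 mm and 10.7 degrees, less where a joint would pass 70% of its speed; a pose out of reach is approached as far as the arm can. A call is refused whole if a number of a shift passes 0.0625 or a number of a turn 10.7, either way. A call with a gripper value outside its range is refused whole. The fingers move at their own pace and stop on an object; "newtons" is the grip in N (left out, the last holds). Time passes only in rows, so rows that do not move let the fingers close. It gives the time, the measured TCP pose, the force and the opening at its end, in the units of the state.
- ctrl.get_obs(): the state, without advancing time (a new reading comes with each control period).
- ctrl.get_image(name): name is "scene" or "top" or "wrist"; returns a dict with "color" (480x640x3 uint8, red, green, blue), "camera_matrix" (3x3 intrinsics, pixels), "R" (3x3) and "t" (3): a world point X has camera coordinates R X + t; the wrist camera has in their place "T_tool_cam" (4x4, takes a point from camera to tool coordinates, whose origin is the TCP and whose axes are the flange's). Camera axes: x right, y down, z forward; pixel columns grow to the right and rows downward; lengths in m; the calibration is good to about 2 mm. The wrist camera is an equidistant fisheye: a pixel r from the principal point sees the ray r / f radians off the axis. A picture is of the moment at which its call begins: read the wrist's pose just before it. There is no depth.
- ctrl.finish_job(): hands the job in, once; it reports no verdict.
Trained networks look in a picture, given as the dict that the camera call returned (one of the last four; its "shot" number tells which), for a name from the list of things; names that differ only in an ending like _2 or _b are one class to them, and where a whole thing is asked for, a point or a joint stands for the part that bears it (a point fixed in the world has none). Each returns a list of dicts, best first, with "p" (0 to 1); they miss things now and then, are a little off and sometimes report something else, mostly with a low value. They report only what shows in the picture. A call takes as long as a camera call. They do not tell look-alikes from the thing itself.
- ctrl.spot_in(picture, query): "bbox" ([left, top, right, bottom] in pixels, round what is visible of it).
The state is a dict: "t": time; "q": joint angles; "dq": joint speeds; "effort": joint torques, N m; "tool_pos": TCP position; "tool_rot": TCP orientation; "contact_force": force on the tool from outside, world axes, zero at the start; "wrist_torque": the same for the moment, N m; "opening": finger opening in m.
Only numpy, scipy, OpenCV 4.12 (cv2) and the standard library are available. Lean on these libraries where they do the work, as an engineer would, in place of code of your own. Each camera call takes 0.05 s, during which the arm holds its last target.

## Working session

There is one attempt and no reset: what is moved stays moved. The work goes in short steps, Python scripts to look and compute and a tool call to move; the robot and the scene stay as the last step left them, time stands still between calls to the robot, and variables do not carry over. Pictures are saved under pics/ and viewed, and the job is handed in when it is done.

Besides the shell and the picture viewer there is one more tool, called after ">>>" by a JSON object that holds its "api" and its "payload". step_arm: Moves the arm, as the interface text tells. Its arguments: {"type":"object","properties":{"moves":{"type":"array","items":{"type":"array","items":{"type":"number"}}},"newtons":{"type":"number"}},"required":["moves"]}

```bash
ls; mkdir -p pics; cat > h.py <<'E'
import sys; sys.path.insert(0,'.')
from station import ctrl
import numpy as np, cv2
from scipy.spatial.transform import Rotation as Rn
def save(im,name,crop=None,scale=1):
    c=im['color'][:,:,::-1]
    if crop: l,t,r,b=crop; c=c[t:b,l:r]
    if scale!=1: c=cv2.resize(c,None,fx=scale,fy=scale,interpolation=cv2.INTER_CUBIC)
    cv2.imwrite('pics/'+name+'.png',c)
def ray(im,u,v,obs=None):
    K=np.array(im['camera_matrix'])
    if 'R' in im and im.get('T_tool_cam') is None:
        R=np.array(im['R']);t=np.array(im['t'])
        d=np.array([(u-K[0,2])/K[0,0],(v-K[1,2])/K[1,1],1.0])
        return -R.T@t, R.T@d/np.linalg.norm(d)
    x=(u-K[0,2])/K[0,0]; y=(v-K[1,2])/K[1,1]; th=np.hypot(x,y)
    d=np.array([np.sin(th)*x/max(th,1e-9),np.sin(th)*y/max(th,1e-9),np.cos(th)])
    T=np.array(im['T_tool_cam']); Rt=Rn.from_rotvec(obs['tool_rot']).as_matrix()
    return Rt@T[:3,3]+np.array(obs['tool_pos']), Rt@T[:3,:3]@d
def atz(im,u,v,z,obs=None):
    o,d=ray(im,u,v,obs); return o+d*(z-o[2])/d[2]
def proj(im,X,obs=None):
    K=np.array(im['camera_matrix']); X=np.array(X,float)
    if 'R' in im and im.get('T_tool_cam') is None:
        c=np.array(im['R'])@X+np.array(im['t']); return (K@(c/c[2]))[:2]
    T=np.array(im['T_tool_cam']); Rt=Rn.from_rotvec(obs['tool_rot']).as_matrix()
    p=Rt.T@(X-np.array(obs['tool_pos'])); c=T[:3,:3].T@(p-T[:3,3])
    th=np.arctan2(np.hypot(c[0],c[1]),c[2]); n=np.hypot(c[0],c[1])
    return np.array([K[0,2]+K[0,0]*th*c[0]/n,K[1,2]+K[1,1]*th*c[1]/n])
E
python3 - <<'E'
from h import *
a=ctrl.get_image('scene');b=ctrl.get_image('top');
save(a,'s0');save(b,'t0')
for im in(a,b):
  print({k:v for k,v in im.items() if k!='color'})
  for q in ['gate','stand','sorter','guide','hopper','mat','big_1','small_1','cup','labels','stamp']:
    print(q,[([round(x) for x in d['bbox']],round(d['p'],2)) for d in ctrl.spot_in(im,q)][:10])
print(ctrl.get_obs())
E
```

```text
pics
{'camera_matrix': array([[476.62148836,   0.        , 325.19133623],
       [  0.        , 476.62148836, 234.11648261],
       [  0.        ,   0.        ,   1.        ]]), 'R': array([[ 0.79302888, -0.60914538, -0.00686345],
       [-0.44719852, -0.57447043, -0.68556342],
       [ 0.41366494,  0.54674092, -0.72798055]]), 't': array([-0.31981161,  0.40488156,  1.15200974]), 'shot': 1}
gate [([189, 153, 220, 188], 0.95), ([248, 194, 283, 238], 0.82), ([244, 216, 294, 250], 0.36)]
stand [([244, 212, 296, 250], 0.85)]
sorter []
guide [([339, 287, 385, 322], 0.68), ([314, 237, 321, 241], 0.56)]
hopper [([299, 216, 349, 258], 0.79)]
mat [([354, 328, 479, 445], 0.64), ([483, 344, 501, 371], 0.39)]
big_1 [([403, 344, 417, 359], 0.6)]
small_1 [([304, 216, 350, 258], 0.16)]
cup [([459, 308, 478, 336], 0.7), ([302, 213, 349, 261], 0.45)]
labels [([326, 332, 347, 357], 0.87)]
stamp [([483, 344, 500, 372], 0.52)]
{'camera_matrix': array([[504.0820991 ,   0.        , 312.74357909],
       [  0.        , 504.0820991 , 227.39419867],
       [  0.        ,   0.        ,   1.        ]]), 'R': ar
[... 744 characters left out ...]
88], 0.74)]
stamp [([465, 170, 482, 186], 0.79)]
{'t': 1.2, 'q': array([ 1.02198079e+00,  5.27393438e-02,  1.61291699e+00, -5.91827886e-07,
        1.47599965e+00, -1.19029804e-01]), 'dq': array([-0.00167107, -0.00014694,  0.0016355 ,  0.00123163, -0.00031137,
        0.00083801]), 'effort': array([ 7.25965747e-04, -3.93662345e+01, -3.70469606e+01, -8.96427832e-05,
        5.05184726e-04, -1.23360343e-05]), 'tool_pos': array([0.26042542, 0.56812918, 0.23126899]), 'tool_rot': array([-6.69917489e-01, -3.06931393e+00,  9.42896588e-05]), 'contact_force': array([ 0.34684155,  0.44118729, -0.18040513]), 'wrist_torque': array([ 0.02471977, -0.01931336,  0.01723409]), 'opening': 0.08516085087546095}
```

View pics/s0.png

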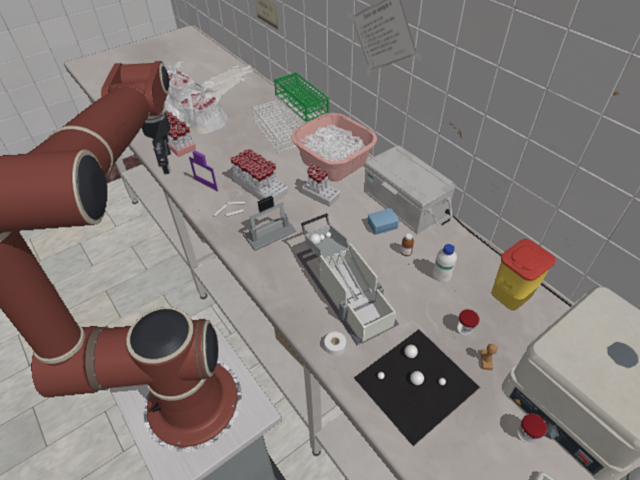

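View pics/t0.png

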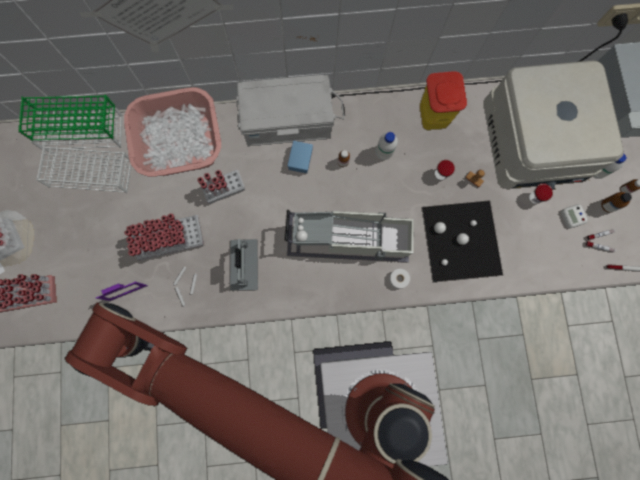

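```bash
python3 - <<'E'
from h import *
s=cv2.imread('pics/s0.png');t=cv2.imread('pics/t0.png')
cv2.imwrite('pics/s0a.png',cv2.resize(s[140:380,170:510],None,fx=2.3,fy=2.3,interpolation=cv2.INTER_CUBIC))
cv2.imwrite('pics/t0a.png',cv2.resize(t[150:310,220:520],None,fx=2.6,fy=2.6,interpolation=cv2.INTER_CUBIC))
E
```

```text
(no output)
```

View pics/s0a.png

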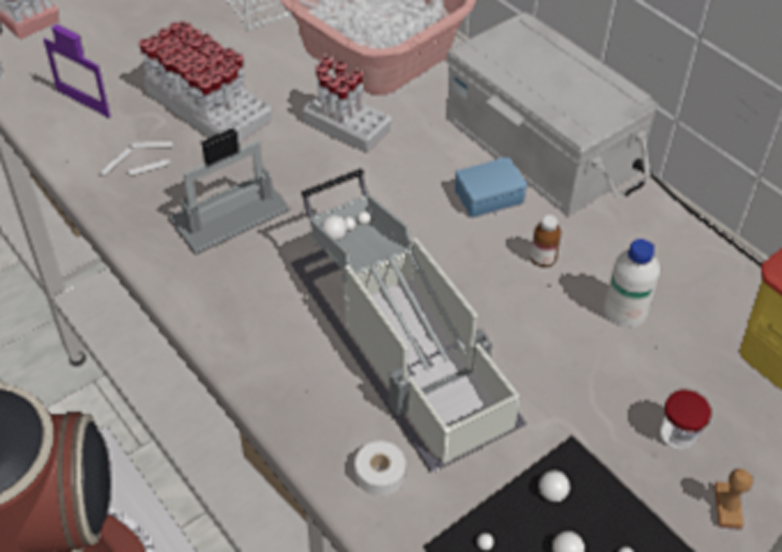

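View pics/t0a.png

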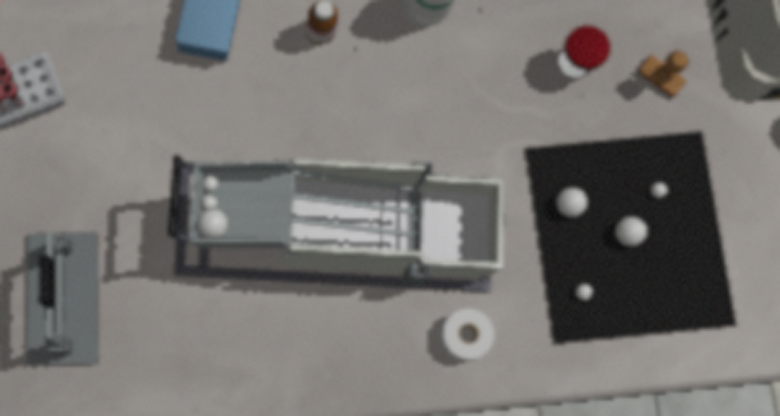

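Gate look-alikes: purple frame, scene (203,170) / top (122,291), and the grey plate with black grip in the grey stand, scene (265,205) / top (239,262). The second fits the description (steel, black grip, in the stand). There are 4 stray balls on the mat (2 big, 2 small) and 1 big and 2 small in the hopper. Next I'll work out positions.

```bash
python3 - <<'E'
from h import *
s=ctrl.get_image('scene');b=ctrl.get_image('top')
print('gate top grip scene/top', atz(s,265,198,.15), atz(b,239.5,261,.15))
def a(u,v): return u/2.6+220, v/2.6+150
for n,(u,v,z) in dict(big1=(571,202,.018),big2=(631,231,.018),sm1=(660,189,.01),sm2=(584,291,.01),matTL=(526,149,.002),matTR=(702,132,.002),matBL=(552,342,.002),matBR=(735,324,.002),
  pnl_far_left=(294,161,.118),pnl_far_right=(428,166,.118),foot_tr=(500,180,.073),foot_br=(501,266,.073),pnl_near_l=(290,249,.118),pnl_near_r=(412,255,.118),stTL=(26,233,.01),stTR=(98,233,.01),stBL=(26,364,.01),stBR=(98,364,.01),cup=(587,47,.059),labels=(468,334,.026),stamp=(676,62,.07),handT=(178,160,.14),handB=(178,236,.14)).items():
  print(n, atz(b,*a(u,v),z).round(4))
E
```

```text
gate top grip scene/top [0.45416629 0.36057479 0.15      ] [0.43968976 0.35051346 0.15      ]
big1 [ 0.5022 -0.2284  0.018 ]
big2 [ 0.4623 -0.2911  0.018 ]
sm1 [ 0.5089 -0.3347  0.01  ]
sm2 [ 0.4006 -0.2299  0.01  ]
matTL [ 0.5725 -0.1903  0.002 ]
matTR [ 0.5729 -0.3974  0.002 ]
matBL [ 0.3478 -0.1874  0.002 ]
matBR [ 0.3478 -0.3961  0.002 ]
pnl_far_left [0.5565 0.0872 0.118 ]
pnl_far_right [ 0.5372 -0.0544  0.118 ]
foot_tr [ 0.524 -0.139  0.073]
foot_br [ 0.4291 -0.1268  0.073 ]
pnl_near_l [0.4622 0.1015 0.118 ]
pnl_near_r [ 0.4434 -0.0254  0.118 ]
stTL [0.5282 0.3921 0.01  ]
stTR [0.5203 0.3107 0.01  ]
stBL [0.38   0.4016 0.01  ]
stBR [0.3722 0.3218 0.01  ]
cup [ 0.6709 -0.262   0.059 ]
labels [ 0.3637 -0.0901  0.026 ]
stamp [ 0.6403 -0.3555  0.07  ]
handT [0.5641 0.2097 0.14  ]
handB [0.4833 0.2169 0.14  ]
```

>>> {"api": "step_arm", "payload": {"moves": [[1,0.03,-0.03,0.03,10],[1,0.05,-0.05,0.03,10],[1,0.05,-0.05,0.02,1],[1,0.04,-0.05,0,0],[1,0,0,0,0]]}}

```text
t: 1.92
tool_pos: [0.4158, 0.4019, 0.3053]
tool_rot: [0.08, 3.138, -0.002]
contact_force: [-0.6, 0.2, 0.3]
opening: 0.0854
```

```bash
python3 - <<'E'
from h import *
o=ctrl.get_obs();w=ctrl.get_image('wrist');save(w,'w1')
print(o['tool_pos'],Rn.from_rotvec(o['tool_rot']).as_matrix().round(3), w['camera_matrix'],w['T_tool_cam'])
for q in ['gate','stand','hopper']: print(q,ctrl.spot_in(w,q))
E
```

```text
[0.41579137 0.40188041 0.30533793] [[-0.999  0.051  0.003]
 [ 0.051  0.999 -0.002]
 [-0.003 -0.001 -1.   ]] [[371.64829954   0.         322.58304903]
 [  0.         371.64829954 239.54074278]
 [  0.           0.           1.        ]] [[-2.86876794e-05 -9.55293669e-01 -2.95658596e-01  7.54753351e-02]
 [ 9.99999915e-01 -1.48931763e-04  3.84179235e-04 -2.51486173e-05]
 [-4.11036947e-04 -2.95658560e-01  9.55293592e-01 -1.42491577e-01]
 [ 0.00000000e+00  0.00000000e+00  0.00000000e+00  1.00000000e+00]]
gate [{'bbox': [264.5, 177.7, 290.9, 302.2], 'p': 0.88}, {'bbox': [503.6, 160.6, 620.5, 202.5], 'p': 0.82}]
stand [{'bbox': [252.0, 161.1, 320.7, 285.9], 'p': 0.92}]
hopper [{'bbox': [65.1, 264.6, 159.4, 345.9], 'p': 0.91}, {'bbox': [260.9, 177.8, 291.2, 299.3], 'p': 0.18}]
```

View pics/w1.png

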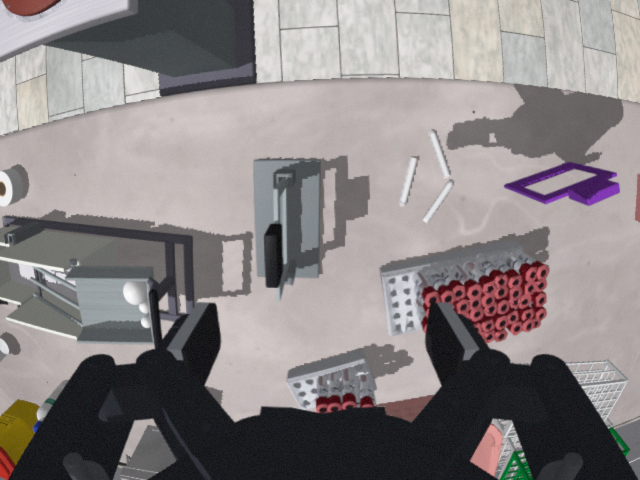

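```bash
python3 - <<'E'
from h import *
o=ctrl.get_obs();w=ctrl.get_image('wrist');save(w,'w1c',(230,140,360,320),4)
import pickle;pickle.dump((o,w),open('w1.pkl','wb'))
E
```

```text
(no output)
```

View pics/w1c.png

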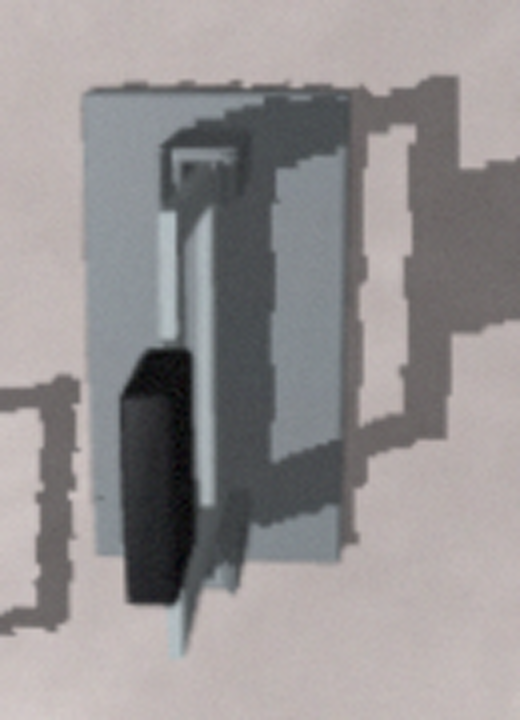

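```bash
python3 - <<'E'
from h import *
import pickle;o,w=pickle.load(open('w1.pkl','rb'))
f=lambda u,v,z: atz(w,230+u/4,140+v/4,z,o)
P=[f(*p,.151) for p in [(121,397),(180,390),(127,602),(178,602)]]
B=[f(*p,.01) for p in [(85,92),(352,88),(340,560),(97,555)]]
print(np.round(P,4),np.mean(P,0)); print(np.round(B,4),np.mean(B,0))
d=(P[2]+P[3]-P[0]-P[1]);print('grip len',np.linalg.norm(d)/2,np.degrees(np.arctan2(d[1],d[0])))
d=(B[2]+B[3]-B[0]-B[1]);print('base len',np.linalg.norm(d)/2,np.degrees(np.arctan2(d[1],d[0])))
R=Rn.from_rotvec(o['tool_rot']).as_matrix();print('tool y ang',np.degrees(np.arctan2(R[1,1],R[0,1])),o['tool_pos'])
E
```

```text
[[0.4266 0.3521 0.151 ]
 [0.4256 0.3648 0.151 ]
 [0.474  0.3486 0.151 ]
 [0.4743 0.3601 0.151 ]] [0.45014106 0.35638151 0.151     ]
[[0.3742 0.322  0.01  ]
 [0.3776 0.4013 0.01  ]
 [0.5268 0.3904 0.01  ]
 [0.5222 0.3118 0.01  ]] [0.45017958 0.35638058 0.01      ]
grip len 0.04826065162922661 -4.8700639120849205
base len 0.14896565640145729 -4.060134359387163
tool y ang 87.48987179845707 [0.41269215 0.40534629 0.30474297]
```

>>> {"api": "step_arm", "payload": {"moves": [[0.6,0.037,-0.049,-0.03,-2],[0.6,0,0,-0.05,0],[0.6,0,0,-0.03,0],[0.6,0,0,0,0]]}}

```text
t: 2.68
tool_pos: [0.4442, 0.3637, 0.1944]
tool_rot: [0.109, 3.137, -0.0]
contact_force: [-0.7, 0.8, 0.3]
opening: 0.0513
```

```bash
python3 - <<'E'
from h import *
o=ctrl.get_obs();w=ctrl.get_image('wrist');save(w,'w2')
R=Rn.from_rotvec(o['tool_rot']).as_matrix();print('tool y ang',np.degrees(np.arctan2(R[1,1],R[0,1])),o['tool_pos'],o['contact_force'])
print(proj(w,[.45,.3564,.151],o))
E
```

```text
tool y ang 86.03532498449664 [0.4441866  0.36368921 0.19435368] [-0.657628    0.78248395  0.32460428]
[309.90566828 281.86935553]
```

View pics/w2.png

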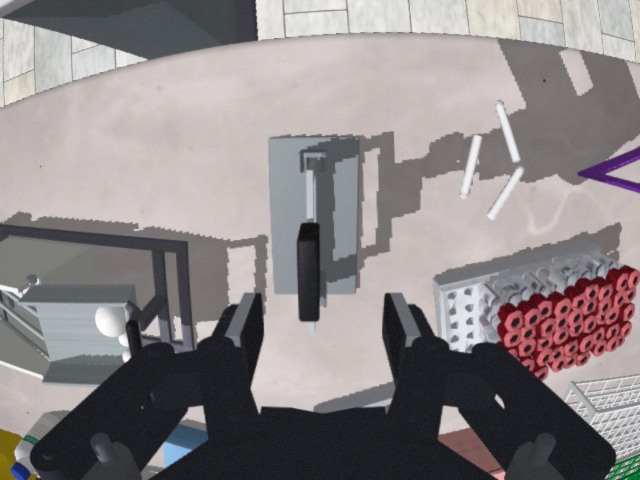

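>>> {"api": "step_arm", "payload": {"moves": [[0.6,0.006,-0.0075,0,-0.5],[0.6,0,0,0,0],[0.6,0,0,-0.03,0],[0.6,0,0,-0.02,0],[0.6,0,0,0,0]]}}

```text
t: 3.35
tool_pos: [0.4545, 0.3596, 0.1534]
tool_rot: [0.119, 3.124, 0.014]
contact_force: [-0.1, -0.0, 0.6]
opening: 0.0512
```

```bash
cat > st.py <<'E'
from h import *
o=ctrl.get_obs()
R=Rn.from_rotvec(o['tool_rot']).as_matrix();print('yang',np.degrees(np.arctan2(R[1,1],R[0,1])).round(2),'tilt',np.round(R[:2,2],4),'pos',o['tool_pos'].round(4),'F',o['contact_force'].round(1),'op',round(o['opening'],4),'t',o['t'])
E
python3 st.py
```

```text
yang 85.62 tilt [0.0161 0.0083] pos [0.4545 0.3596 0.1534] F [-0.1 -0.   0.6] op 0.0512 t 3.35
```

>>> {"api": "step_arm", "payload": {"moves": [[0.6,-0.004,-0.004,-0.015,0],[0.6,0,0,-0.01,0],[0.6,0,0,0,0],[0.6,0,0,0,0]]}}

```text
t: 3.85
tool_pos: [0.4513, 0.356, 0.1289]
tool_rot: [0.119, 3.121, 0.017]
contact_force: [0.9, 0.6, -0.5]
opening: 0.0512
```

```bash
python3 st.py
```

```text
yang 85.63 tilt [0.0188 0.01  ] pos [0.4513 0.356  0.1289] F [ 0.9  0.6 -0.5] op 0.0512 t 3.85
```

>>> {"api": "step_arm", "payload": {"moves": [[0.6,-0.001,0,-0.014,0],[0.6,0,0,0,0],[0,0,0,0,0],[0,0,0,0,0],[0,0,0,0,0],[0,0,0,0,0]], "newtons": 60}}

```text
t: 4.6
tool_pos: [0.4507, 0.3562, 0.1147]
tool_rot: [0.119, 3.12, 0.018]
contact_force: [-0.3, -0.5, -1.5]
opening: 0.0112
```

```bash
python3 st.py;python3 - <<'E'
from h import *
w=ctrl.get_image('wrist');save(w,'w3')
E
```

```text
yang 85.63 tilt [0.0201 0.0105] pos [0.4507 0.3562 0.1147] F [-0.3 -0.5 -1.5] op 0.0112 t 4.6
```

View pics/w3.png

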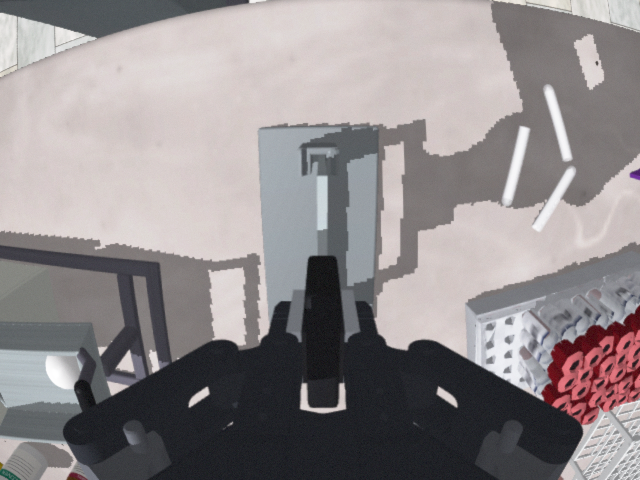

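>>> {"api": "step_arm", "payload": {"moves": [[0,0,0,0.01,0],[0,0,0,0.02,0],[0,0,0,0.025,0],[0,0,0,0.03,0],[0,0,0,0.03,0],[0,0,0,0.03,0],[0,0,0,0.03,0],[0,0,0,0.03,0],[0,0,0,0.02,0],[0,0,0,0,0]]}}

```text
t: 5.9
tool_pos: [0.4491, 0.356, 0.3587]
tool_rot: [0.119, 3.112, 0.027]
contact_force: [-0.2, 0.2, -1.7]
opening: 0.0112
```

```bash
python3 st.py;python3 - <<'E'
from h import *
o=ctrl.get_obs();w=ctrl.get_image('wrist');save(w,'w4')
b=ctrl.get_image('top');save(b,'t1',(200,140,520,310),2.5)
s=ctrl.get_image('scene');save(s,'s1',(200,130,420,350),2.5)
import pickle;pickle.dump((o,w,b,s),open('w4.pkl','wb'))
E
```

```text
yang 85.65 tilt [0.0276 0.0163] pos [0.4491 0.356  0.3587] F [-0.2  0.2 -1.7] op 0.0112 t 5.9
```

View pics/w4.png

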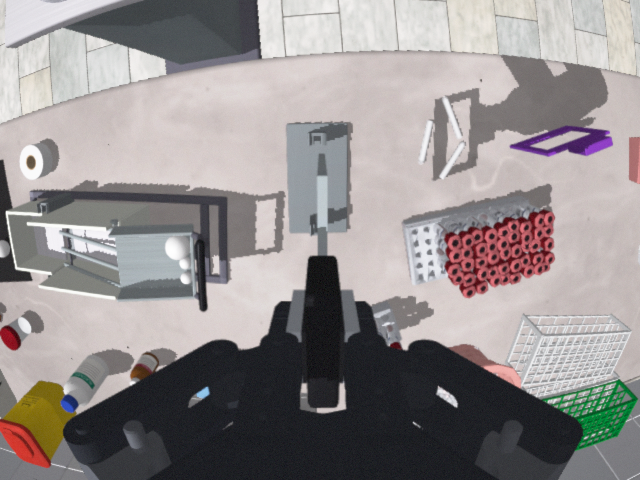

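View pics/t1.png

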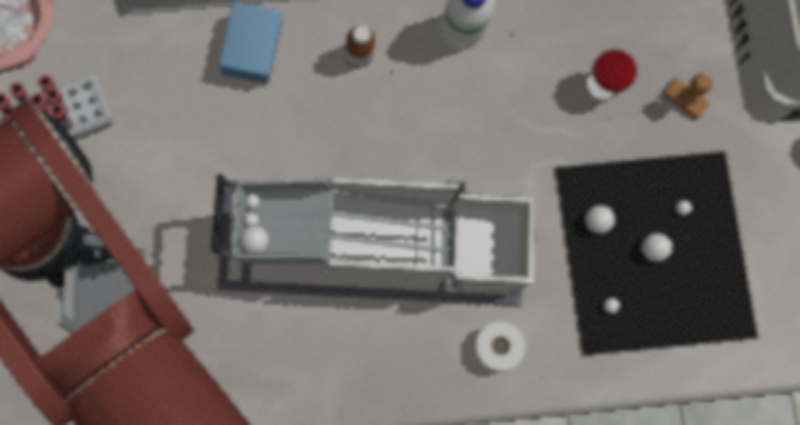

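View pics/s1.png

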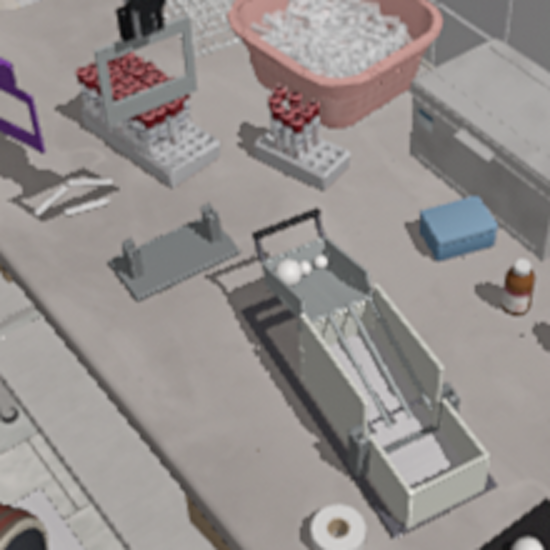

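>>> {"api": "step_arm", "payload": {"moves": [[0,0.005,-0.03,0,-1],[0,0.005,-0.04,0,-1],[0,0.005,-0.05,0,-0.5],[0,0.005,-0.05,0,0],[0,0,-0.05,0,0],[0,0,-0.05,0,0],[0,0,-0.04,0,0],[0,0,-0.03,0,0],[0,0,0,0,0],[0,0,0,0,0]]}}

```text
t: 7.3
tool_pos: [0.4611, 0.0051, 0.3324]
tool_rot: [-0.187, -3.125, -0.012]
contact_force: [0.2, -0.5, -2.4]
opening: 0.0112
```

```bash
python3 st.py;python3 - <<'E'
from h import *
o=ctrl.get_obs();w=ctrl.get_image('wrist');save(w,'w5')
import pickle;pickle.dump((o,w),open('w5.pkl','wb'))
E
```

```text
yang 83.13 tilt [-0.0103  0.008 ] pos [0.4611 0.0051 0.3324] F [ 0.2 -0.5 -2.4] op 0.0112 t 7.3
```

View pics/w5.png

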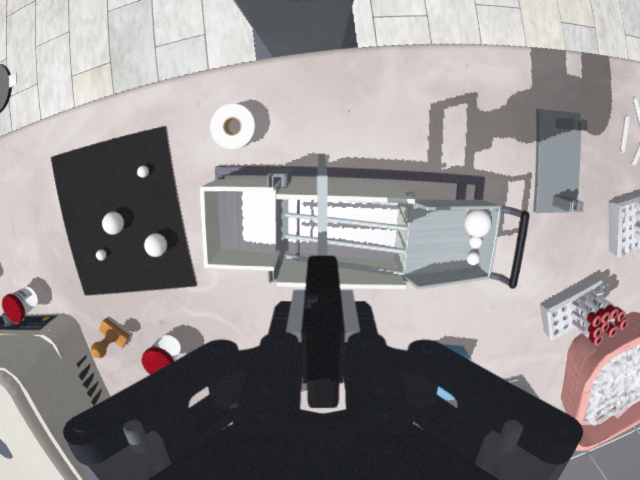

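```bash
python3 - <<'E'
from h import *
import pickle
o,w=pickle.load(open('w5.pkl','rb')); save(w,'w5c',(190,150,350,300),5)
E
```

```text
(no output)
```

View pics/w5c.png

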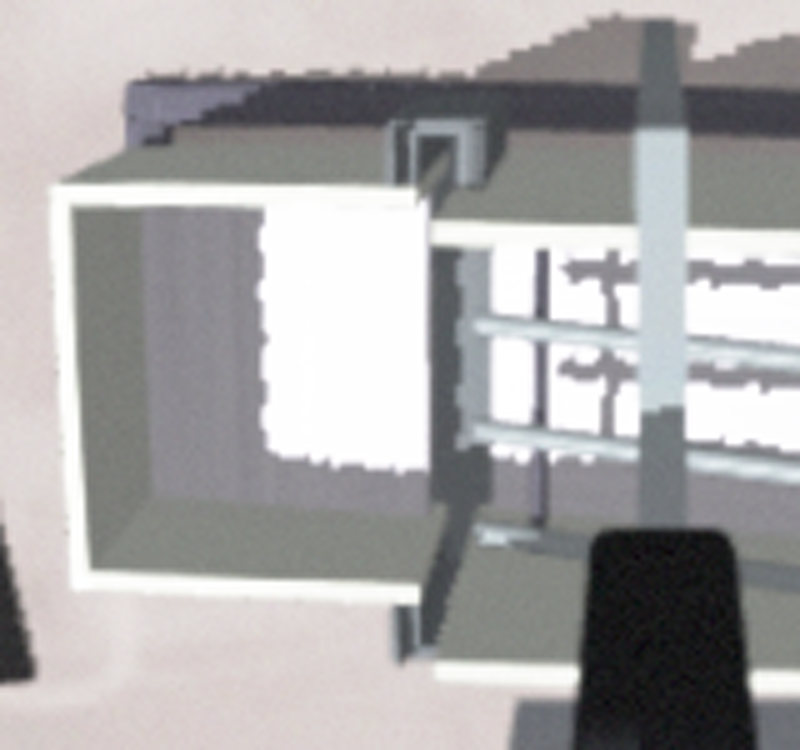

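```bash
python3 - <<'E'
from h import *
import pickle
o,w=pickle.load(open('w5.pkl','rb'))
f=lambda u,v,z: atz(w,190+u/5,150+v/5,z,o)[:2]
pts=dict(footN=(53,187,.073),footF=(75,588,.073),wallN_r=(415,192,.073),wallF_r=(420,595,.073),pN=(430,232,.118),pF=(435,668,.118),chN_l=(388,122,.072),chN_r=(493,120,.072),chNslot=(437,128,.072),chF=(400,660,.072),chF2=(438,655,.072))
P={k:f(*v) for k,v in pts.items()}
for k in P: print(k,P[k].round(4))
d=P['footF']-P['footN'];print('width',np.linalg.norm(d),np.degrees(np.arctan2(d[1],d[0])))
for a,b in [('wallN_r','footN'),('wallF_r','footF')]:
  d=P[b]-P[a];print(np.linalg.norm(d),np.degrees(np.arctan2(d[1],d[0])))
# bottom of held gate & grip
for u,v in [(660,20),(665,525)]: print(f(u,v,o['tool_pos'][2]-.115+.01+.026))
E
```

```text
footN [ 0.4291 -0.1279]
footF [ 0.5244 -0.1424]
wallN_r [ 0.442  -0.0456]
wallF_r [ 0.5355 -0.059 ]
pN [ 0.4442 -0.0373]
pF [ 0.5356 -0.0506]
chN_l [ 0.4259 -0.0494]
chN_r [ 0.4286 -0.0264]
chNslot [ 0.4287 -0.0389]
chF [ 0.5516 -0.0667]
chF2 [ 0.5514 -0.0575]
width 0.09648437934818963 -8.667414028243254
0.08332630483429473 -98.93727748614863
0.0841064930673861 -97.52842428492964
[0.40073216 0.01257228]
[0.46355606 0.00562154]
```

>>> {"api": "step_arm", "payload": {"moves": [[0,0.009,-0.018,-0.02,-0.6],[0,0.009,-0.018,-0.02,-0.6],[0,0.008,-0.013,-0.02,0],[0,0,0,-0.015,0],[0,0,0,0,0],[0,0,0,0,0]]}}

```text
t: 8.1
tool_pos: [0.4877, -0.0386, 0.2549]
tool_rot: [-0.204, -3.124, -0.015]
contact_force: [-0.7, 0.4, -1.2]
opening: 0.0115
```

```bash
python3 st.py;python3 - <<'E'
from h import *
o=ctrl.get_obs();w=ctrl.get_image('wrist');save(w,'w6');save(w,'w6c',(220,110,360,260),4)
b=ctrl.get_image('top');save(b,'t6',(260,170,420,290),5)
s=ctrl.get_image('scene');save(s,'s6',(280,200,430,350),4)
import pickle;pickle.dump((o,w,b,s),open('w6.pkl','wb'))
E
```

```text
yang 82.52 tilt [-0.0103  0.0101] pos [ 0.4877 -0.0386  0.2549] F [-0.7  0.4 -1.2] op 0.0115 t 8.1
```

View pics/w6.png

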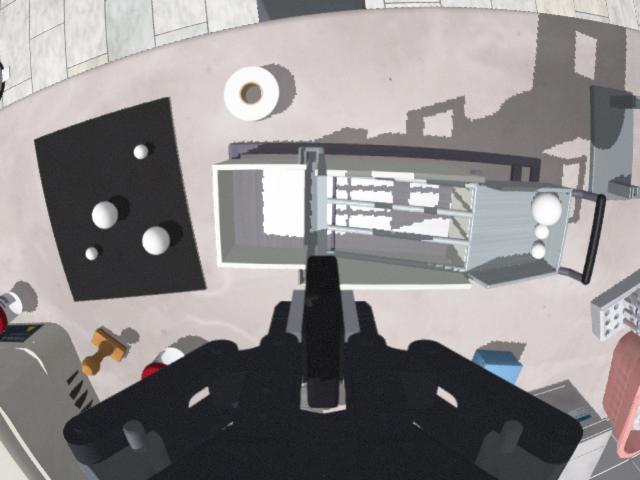

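View pics/w6c.png

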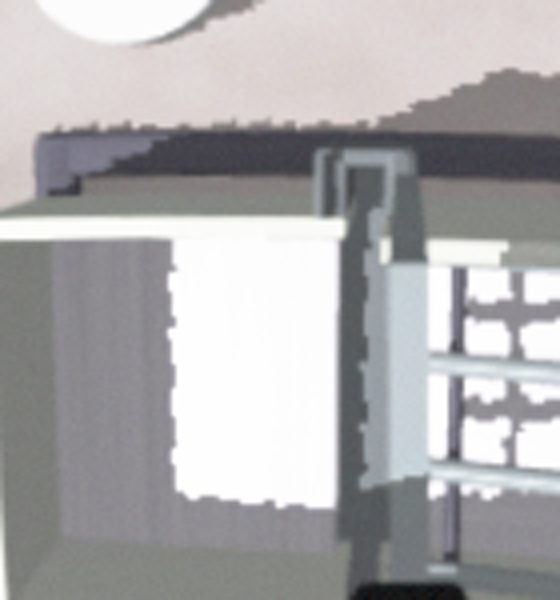

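View pics/s6.png

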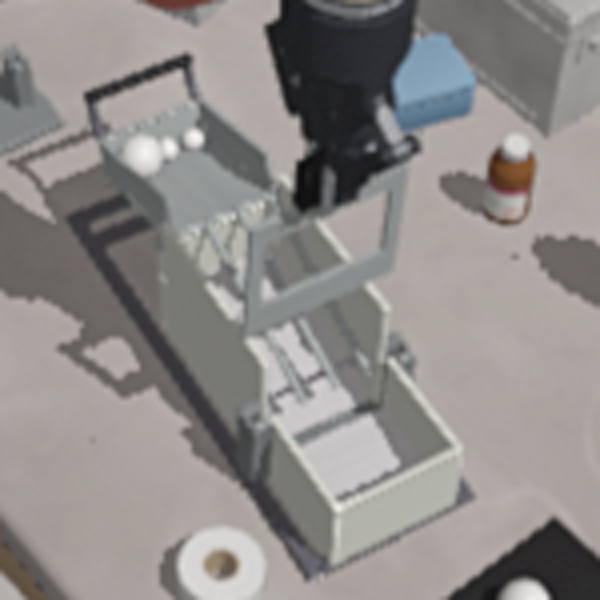

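View pics/t6.png

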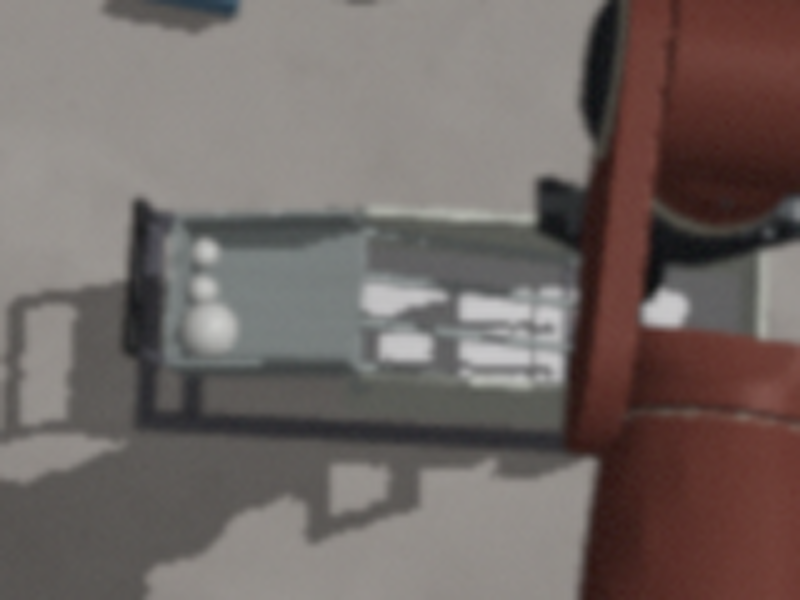

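```bash
python3 - <<'E'
from h import *
import pickle
o,w,b,s=pickle.load(open('w6.pkl','rb'))
f=lambda u,v,z: atz(w,220+u/4,110+v/4,z,o)[:2].round(4)
for k,v in dict(chNslot=(367,160,.072),chl=(315,150,.072),chr=(414,150,.072),wallNr=(345,225,.073),pN=(382,250,.118)).items(): print(k,f(*v))
# expected gate corners
R=Rn.from_rotvec(o['tool_rot']).as_matrix()
gx=np.array([np.cos(np.radians(-7.5)),np.sin(np.radians(-7.5)),0])
for X in [-.057,.057]:
  for z in (0,.026,.103):
    p=o['tool_pos']+gx*X+np.array([0,0,-.105+z]); q=proj(w,p,o); print(X,z,p.round(4),(q-[220,110])*4, 's',(proj(s,p)-[280,200])*4)
E
```

```text
chNslot [ 0.4289 -0.0386]
chl [ 0.4252 -0.0496]
chr [ 0.4281 -0.0282]
wallNr [ 0.4424 -0.0453]
pN [ 0.4442 -0.0369]
-0.057 0 [ 0.4312 -0.0311  0.1499] [404.54949085 189.68232393] s [244.21922353 337.72880691]
-0.057 0.026 [ 0.4312 -0.0311  0.1759] [405.46932276 201.40226322] s [244.94545734 312.2729514 ]
-0.057 0.103 [ 0.4312 -0.0311  0.2529] [410.0921115  260.46479522] s [247.23903688 231.87869127]
0.057 0 [ 0.5442 -0.046   0.1499] [404.99545627 809.88788096] s [393.64287117 267.05439096]
0.057 0.026 [ 0.5442 -0.046   0.1759] [405.88172356 879.74281659] s [396.65696053 241.30880144]
0.057 0.103 [ 0.5442 -0.046   0.2529] [ 409.82656465 1178.59009164] s [406.15640808 160.1669213 ]
```

>>> {"api": "step_arm", "payload": {"moves": [[0,0.003,-0.009,-0.015,-0.7],[0,0,0,-0.015,0],[0,0,0,-0.015,0],[0,0,0,-0.01,0],[0,0,0,0,0],[0,0,0,0,0]]}}

```text
t: 9.0
tool_pos: [0.4905, -0.0485, 0.1959]
tool_rot: [-0.226, -3.122, -0.015]
contact_force: [1.0, 0.3, -1.5]
opening: 0.0115
```

```bash
python3 st.py;python3 - <<'E'
from h import *
o=ctrl.get_obs();w=ctrl.get_image('wrist');save(w,'w7c',(220,90,360,240),4)
s=ctrl.get_image('scene');save(s,'s7',(300,230,420,330),6)
import pickle;pickle.dump((o,w,s),open('w7.pkl','wb'))
E
```

```text
yang 81.73 tilt [-0.0103  0.0101] pos [ 0.4905 -0.0485  0.1959] F [ 1.   0.3 -1.5] op 0.0115 t 9.0
```

View pics/w7c.png

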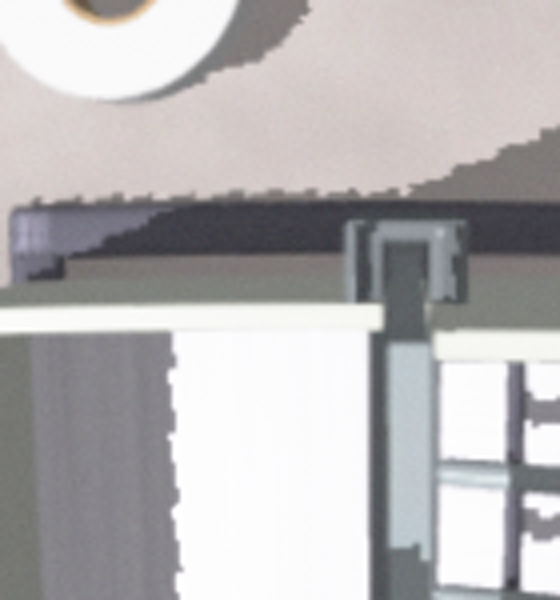

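View pics/s7.png

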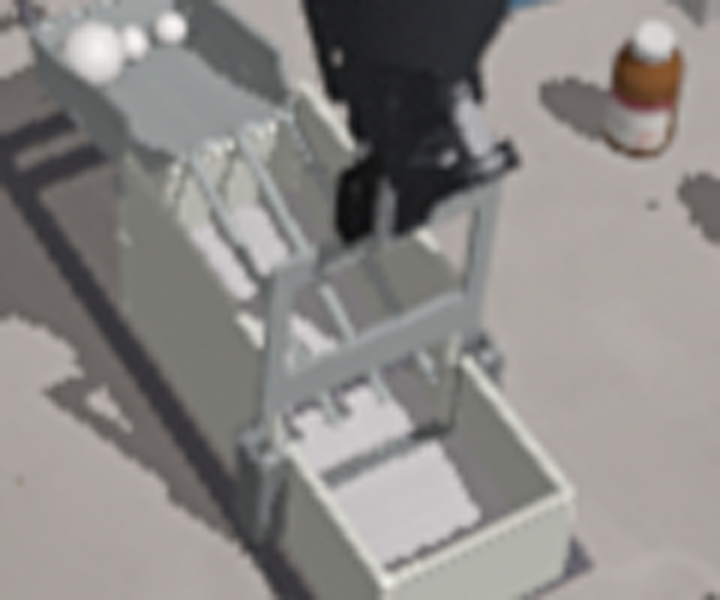

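>>> {"api": "step_arm", "payload": {"moves": [[0,0,0,-0.012,0],[0,0,0,-0.012,0],[0,0,0,-0.01,0],[0,0,0,-0.008,0],[0,0,0,0,0]]}}

```text
t: 9.72
tool_pos: [0.4904, -0.0484, 0.1512]
tool_rot: [-0.226, -3.123, -0.014]
contact_force: [0.4, -0.3, -2.0]
opening: 0.0114
```

```bash
python3 st.py
```

```text
yang 81.74 tilt [-0.0098  0.01  ] pos [ 0.4904 -0.0484  0.1512] F [ 0.4 -0.3 -2. ] op 0.0114 t 9.725
```

Bottom is at about z = 46 mm, 26 mm inside the slots, with no resistance. Continuing.

>>> {"api": "step_arm", "payload": {"moves": [[0,0,0,-0.01,0],[0,0,0,-0.01,0],[0,0,0,-0.005,0],[0,0,0,-0.004,0],[0,0,0,-0.003,0],[0,0,0,0,0]]}}

```text
t: 10.48
tool_pos: [0.4912, -0.0486, 0.1182]
tool_rot: [-0.226, -3.125, -0.014]
contact_force: [0.0, 0.3, -1.6]
opening: 0.0113
```

```bash
python3 st.py
```

```text
yang 81.74 tilt [-0.0081  0.0094] pos [ 0.4912 -0.0486  0.1182] F [ 0.   0.3 -1.6] op 0.0113 t 10.475
```

>>> {"api": "step_arm", "payload": {"moves": [[0,0,0,-0.002,0],[0,0,0,-0.002,0],[0,0,0,0,0],[0.1,0,0,0,0],[0.35,0,0,0,0],[0.35,0,0,0,0],[0.35,0,0,0,0]]}}

```text
t: 11.35
tool_pos: [0.4927, -0.049, 0.1187]
tool_rot: [-0.225, -3.127, -0.013]
contact_force: [0.0, 0.1, -0.3]
opening: 0.0302
```

```bash
python3 st.py;python3 - <<'E'
from h import *
s=ctrl.get_image('scene');save(s,'s8',(300,220,420,330),6)
E
```

```text
yang 81.75 tilt [-0.0056  0.0087] pos [ 0.4927 -0.049   0.1187] F [ 0.   0.1 -0.3] op 0.0302 t 11.35
```

View pics/s8.png

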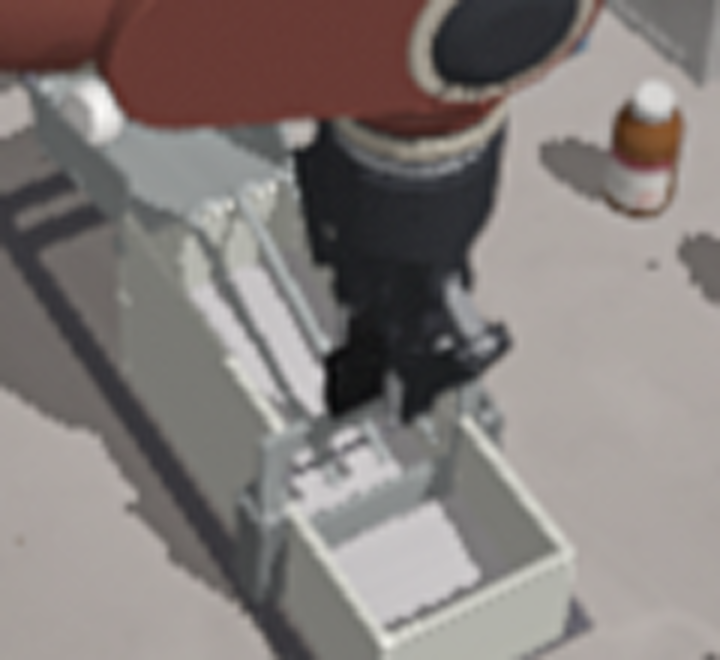

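>>> {"api": "step_arm", "payload": {"moves": [[0.35,0,0,0.015,0],[0.4,0,0,0.025,0],[0.4,0,-0.01,0.04,0],[0.6,0,-0.03,0.04,0],[1,-0.02,-0.05,0.03,0],[1,-0.02,-0.05,0.02,0],[1,0,-0.03,0,0],[1,0,0,0,0]]}}

```text
t: 12.4
tool_pos: [0.4509, -0.2237, 0.3042]
tool_rot: [0.222, 3.131, 0.003]
contact_force: [0.7, 0.8, -0.2]
opening: 0.0854
```

```bash
python3 st.py;python3 - <<'E'
from h import *
o=ctrl.get_obs();w=ctrl.get_image('wrist');save(w,'w9')
s=ctrl.get_image('scene');save(s,'s9',(290,200,490,400),4)
import pickle;pickle.dump((o,w,s),open('w9.pkl','wb'))
for q in ['big_2','small_3','gate']: print(q,[(np.round(d['bbox']),round(d['p'],2)) for d in ctrl.spot_in(w,q)])
E
```

```text
yang 81.9 tilt [0.0029 0.0016] pos [ 0.4509 -0.2237  0.3042] F [ 0.7  0.8 -0.2] op 0.0854 t 12.4
big_2 [(array([308., 220., 337., 247.]), 0.63), (array([252., 193., 279., 221.]), 0.57), (array([624., 199., 637., 222.]), 0.54)]
small_3 [(array([629., 223., 635., 228.]), 0.67), (array([305., 140., 319., 155.]), 0.63), (array([235., 242., 248., 253.]), 0.61), (array([621., 234., 631., 244.]), 0.53)]
gate [(array([462., 164., 529., 277.]), 0.57)]
```

View pics/w9.png

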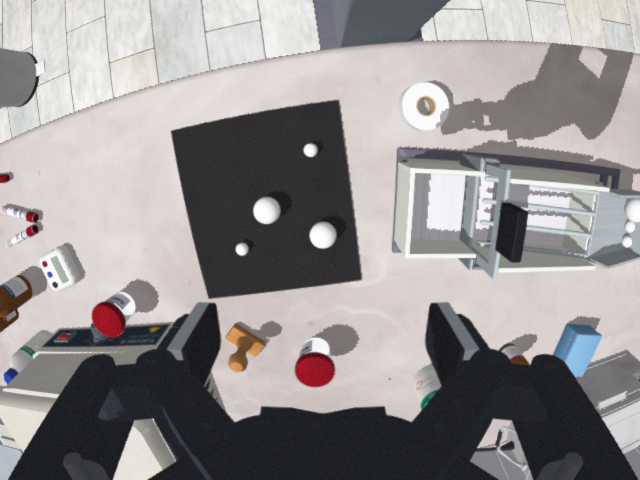

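View pics/s9.png

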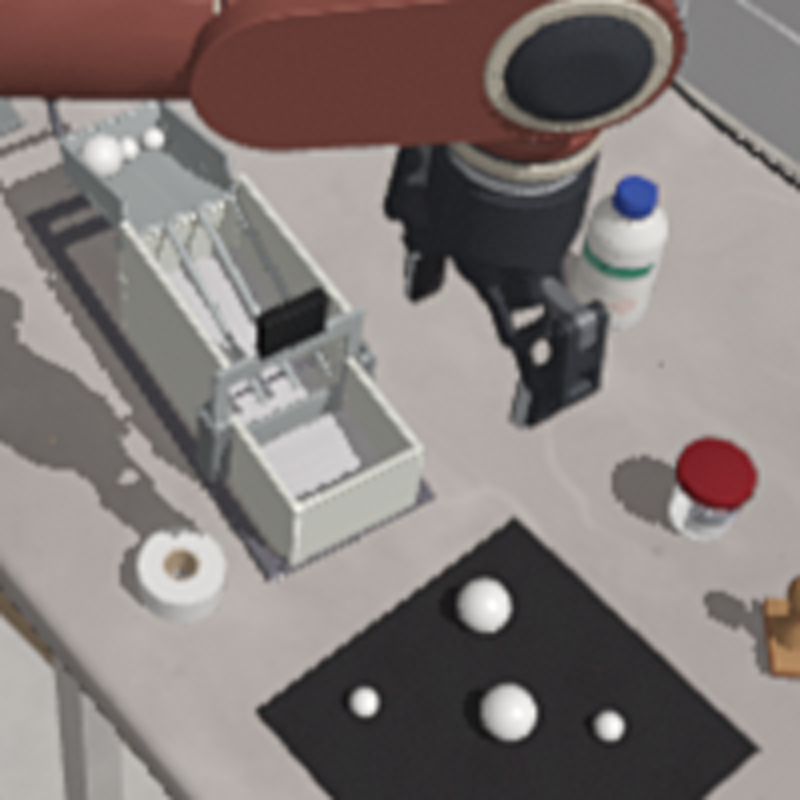

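```bash
python3 - <<'E'
from h import *
import pickle
o,w,s=pickle.load(open('w9.pkl','rb'))
for n,c,z in [('bA',(322.7,234.3),.018),('bB',(266.3,210),.018),('sA',(311.3,149.7),.01),('sB',(242,248.7),.01)]: print(n,atz(w,*c,z,o).round(4))
c=np.array([.4905,-.0485]);g=np.array([np.cos(np.radians(-8.2)),np.sin(np.radians(-8.2))])
for X,z in [(-.057,.115),(.057,.115),(-.025,.153),(.025,.153)]:
  p=np.r_[c+g*X,z]; print(X,z,'w',proj(w,p,o).round(1),'s crop',((proj(s,p)-[290,200])*4).round(1))
save(w,'w9c',(440,140,580,290),5)
E
```

```text
bA [ 0.5018 -0.2301  0.018 ]
bB [ 0.4624 -0.2923  0.018 ]
sA [ 0.4004 -0.2291  0.01  ]
sB [ 0.5084 -0.3337  0.01  ]
-0.057 0.115 w [506.5 170.5] s crop [215.8 377.7]
0.057 0.115 w [492.7 279.3] s crop [363.5 308.5]
-0.025 0.153 w [521.9 211.4] s crop [260.4 321.8]
0.025 0.153 w [514.1 263.7] s crop [326.6 291.3]
```

View pics/w9c.png

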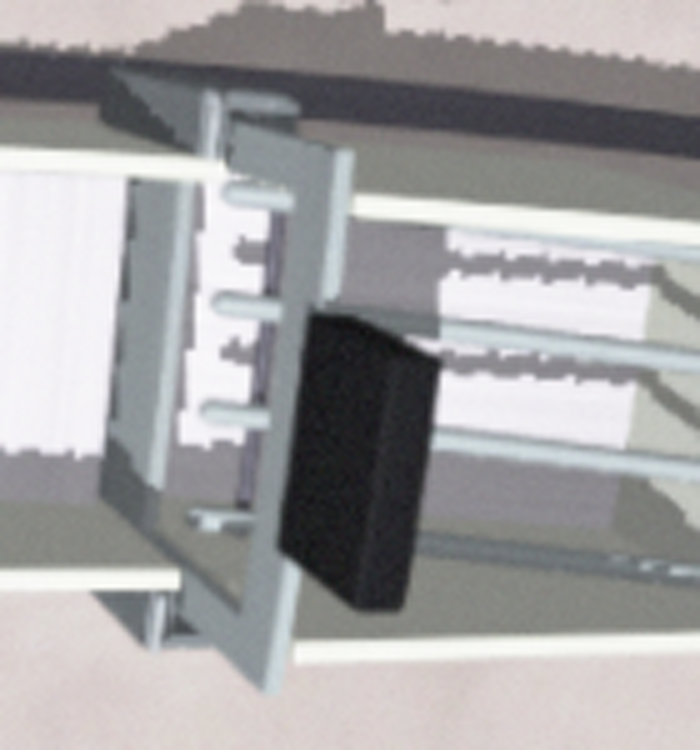

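>>> {"api": "step_arm", "payload": {"moves": [[0.65,0.03,-0.003,-0.04,0],[0.65,0.021,-0.003,-0.05,0],[0.65,0,0,-0.06,0],[0.65,0,0,-0.05,0],[0.65,0,0,0,0],[0.65,0,0,0,0]]}}

```text
t: 13.4
tool_pos: [0.5055, -0.2209, 0.1004]
tool_rot: [0.199, 3.13, 0.002]
contact_force: [-0.7, 0.3, 0.3]
opening: 0.0556
```

```bash
python3 st.py;python3 - <<'E'
from h import *
o=ctrl.get_obs();w=ctrl.get_image('wrist');save(w,'w10')
for q in ['big_2','small_3']: print(q,[(np.round(d['bbox']),round(d['p'],2)) for d in ctrl.spot_in(w,q)])
print(proj(w,[.5018,-.2301,.018],o))
E
```

```text
yang 82.71 tilt [0.0055 0.0011] pos [ 0.5055 -0.2209  0.1004] F [-0.7  0.3  0.3] op 0.0556 t 13.4
big_2 [(array([279., 219., 327., 274.]), 0.84), (array([178., 173., 229., 221.]), 0.65)]
small_3 [(array([155., 257., 176., 276.]), 0.55)]
[307.20782865 243.93431981]
```

View pics/w10.png

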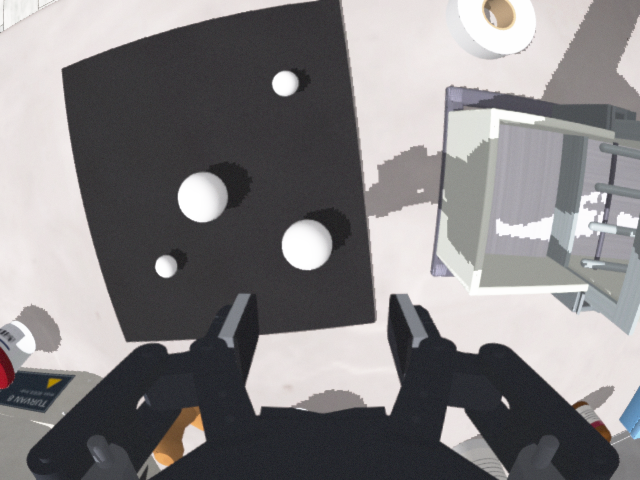

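>>> {"api": "step_arm", "payload": {"moves": [[0.65,-0.004,-0.0095,-0.025,0],[0.65,0,0,-0.025,0],[0.65,0,0,0,0]]}}

```text
t: 13.92
tool_pos: [0.5061, -0.2342, 0.058]
tool_rot: [0.199, 3.116, -0.009]
contact_force: [-0.1, -0.6, 0.5]
opening: 0.0552
```

```bash
python3 st.py
```

```text
yang 82.67 tilt [ 0.0183 -0.0072] pos [ 0.5061 -0.2342  0.058 ] F [-0.1 -0.6  0.5] op 0.0552 t 13.925
```

>>> {"api": "step_arm", "payload": {"moves": [[0.65,-0.0045,0.004,-0.01,0],[0.65,0,0,-0.015,0],[0.65,0,0,-0.012,0],[0.65,0,0,0,0]]}}

```text
t: 14.42
tool_pos: [0.5036, -0.2312, 0.0229]
tool_rot: [0.199, 3.111, -0.014]
contact_force: [-0.5, -0.1, -0.4]
opening: 0.0555
```

```bash
python3 st.py
```

```text
yang 82.69 tilt [ 0.0239 -0.0108] pos [ 0.5036 -0.2312  0.0229] F [-0.5 -0.1 -0.4] op 0.0555 t 14.425
```

>>> {"api": "step_arm", "payload": {"moves": [[0.65,-0.002,0.001,-0.01,0],[0.65,0,0,-0.008,0],[0.65,0,0,0,0],[0,0,0,0,0],[0,0,0,0,0],[0,0,0,0,0],[0,0,0,0,0]], "newtons": 30}}

```text
t: 15.3
tool_pos: [0.5022, -0.2306, 0.0045]
tool_rot: [0.198, 3.109, -0.015]
contact_force: [-0.2, -0.4, -0.8]
opening: 0.0305
```

```bash
python3 st.py; python3 - <<'E'
from h import *
w=ctrl.get_image('wrist');save(w,'w11')
E
```

```text
yang 82.69 tilt [ 0.0251 -0.0116] pos [ 0.5022 -0.2306  0.0045] F [-0.2 -0.4 -0.8] op 0.0305 t 15.3
```

View pics/w11.png

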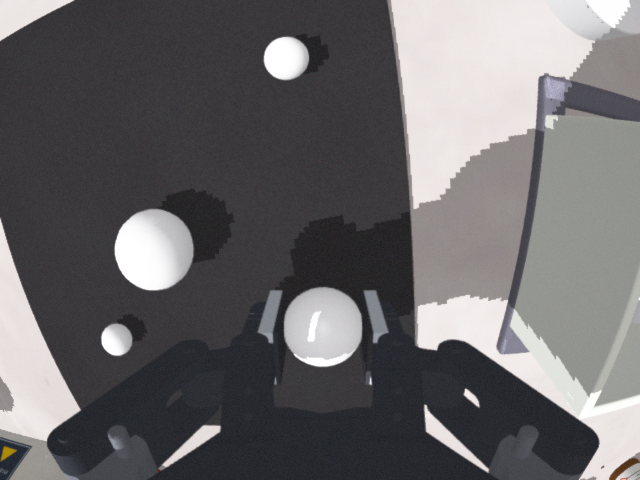

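>>> {"api": "step_arm", "payload": {"moves": [[0,0,0,0.03,0],[0,0,0,0.05,0],[0,0,0,0.06,0],[0,0,0.03,0.06,0],[0,0.004,0.05,0.02,0],[0,0.004,0.06,0,0],[0,0.004,0.06,0,0],[0,0.004,0.06,0,0],[0,0.004,0.06,0,0],[0,0.004,0.03,0,0],[0,0,0,0,0],[0,0,0,0,0]]}}

```text
t: 16.85
tool_pos: [0.5233, 0.1284, 0.2289]
tool_rot: [0.203, 3.103, -0.013]
contact_force: [-0.1, -0.5, 0.5]
opening: 0.0299
```

```bash
python3 st.py; python3 - <<'E'
from h import *
w=ctrl.get_image('wrist');save(w,'w12')
E
```

```text
yang 82.52 tilt [ 0.0312 -0.0104] pos [0.5233 0.1284 0.2289] F [-0.1 -0.5  0.5] op 0.0299 t 16.85
```

View pics/w12.png

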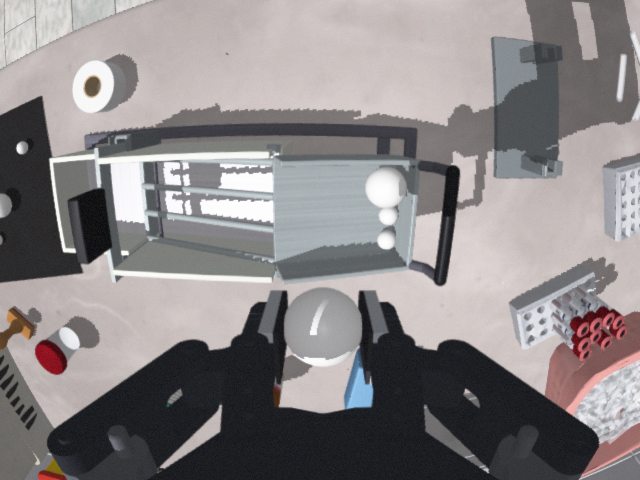

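```bash
python3 - <<'E'
from h import *
o=ctrl.get_obs();w=ctrl.get_image('wrist')
for n,c,z in [('hN',(275,157),.1),('hF',(277,279),.1),('handN',(454,170),.127),('handF',(441,280),.127),('bigH',(385,187),.095),('s',(388,216),.085),('s',(386,239),.085)]: print(n,atz(w,*c,z,o).round(4))
print(proj(w,[.5276,.1319,.088],o))
E
```

```text
hN [0.4685 0.0999 0.1   ]
hF [0.5643 0.0852 0.1   ]
handN [0.4886 0.2223 0.127 ]
handF [0.5695 0.2103 0.127 ]
bigH [0.5021 0.1778 0.095 ]
s [0.528  0.1795 0.085 ]
s [0.5472 0.1764 0.085 ]
[328.92402875 223.83397713]
```

>>> {"api": "step_arm", "payload": {"moves": [[0,0.002,0.001,-0.04,0],[0,0,0,-0.04,0],[0,0,0,-0.025,0],[0,0,0,0,0]]}}

```text
t: 17.45
tool_pos: [0.5263, 0.1238, 0.1229]
tool_rot: [0.217, 3.099, -0.013]
contact_force: [-0.3, 0.3, -0.1]
opening: 0.0298
```

```bash
python3 st.py
```

```text
yang 81.99 tilt [ 0.0347 -0.0109] pos [0.5263 0.1238 0.1229] F [-0.3  0.3 -0.1] op 0.0298 t 17.45
```

>>> {"api": "step_arm", "payload": {"moves": [[0,-0.001,0.009,-0.008,0],[0,0,0,-0.008,0],[0,0,0,0,0]]}}

```text
t: 17.82
tool_pos: [0.5275, 0.1326, 0.1093]
tool_rot: [0.219, 3.093, -0.012]
contact_force: [0.3, -0.5, -0.7]
opening: 0.0299
```

```bash
python3 st.py
```

```text
yang 81.89 tilt [ 0.0398 -0.0104] pos [0.5275 0.1326 0.1093] F [ 0.3 -0.5 -0.7] op 0.0299 t 17.825
```

>>> {"api": "step_arm", "payload": {"moves": [[0,0,0,-0.005,0],[0,0,0,0,0],[0.45,0,0,0,0],[0.45,0,0,0,0],[0.45,0,0,0,0],[0.45,0,0,0.02,0],[0.45,0,0,0.04,0],[0.45,0,-0.01,0.05,0],[0.45,0,0,0,0]]}}

```text
t: 18.95
tool_pos: [0.5289, 0.1226, 0.224]
tool_rot: [0.218, 3.087, -0.01]
contact_force: [-0.4, 0.6, -0.2]
opening: 0.0383
```

```bash
python3 st.py; python3 - <<'E'
from h import *
w=ctrl.get_image('wrist');save(w,'w13')
E
```

```text
yang 81.92 tilt [ 0.0466 -0.01  ] pos [0.5289 0.1226 0.224 ] F [-0.4  0.6 -0.2] op 0.0383 t 18.95
```

View pics/w13.png

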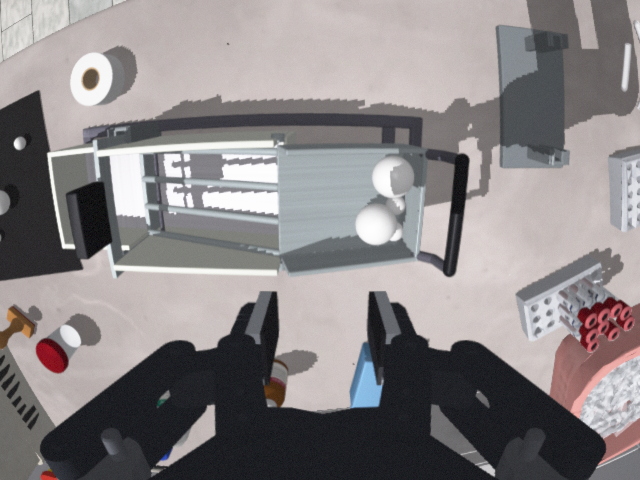

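>>> {"api": "step_arm", "payload": {"moves": [[0.65,-0.005,-0.04,0,0],[0.65,-0.01,-0.06,0,0],[0.65,-0.01,-0.06,0,0],[0.65,-0.01,-0.06,0,0],[0.65,-0.01,-0.06,0,0],[0.65,-0.01,-0.06,0,0],[0.65,-0.01,-0.05,-0.03,0],[0.65,0,-0.02,-0.04,0],[0.65,0,0,-0.03,0],[0.65,0,0,0,0]]}}

```text
t: 20.25
tool_pos: [0.4533, -0.2964, 0.1125]
tool_rot: [0.215, 3.101, -0.004]
contact_force: [1.3, 0.4, 0.6]
opening: 0.0551
```

```bash
python3 st.py; python3 - <<'E'
from h import *
o=ctrl.get_obs();w=ctrl.get_image('wrist');save(w,'w14')
for q in ['big_2','small_3']:
  for d in ctrl.spot_in(w,q):
    b=d['bbox'];print(q,np.round(b),round(d['p'],2),atz(w,(b[0]+b[2])/2,(b[1]+b[3])/2,.018 if q[0]=='b' else .01,o).round(4))
E
```

```text
yang 82.08 tilt [ 0.0334 -0.0046] pos [ 0.4533 -0.2964  0.1125] F [1.3 0.4 0.6] op 0.0551 t 20.25
big_2 [308. 225. 356. 272.] 0.83 [ 0.4616 -0.2911  0.018 ]
big_2 [602. 203. 640. 332.] 0.68 [ 0.5175 -0.0356  0.018 ]
small_3 [400. 132. 424. 155.] 0.84 [ 0.3988 -0.2294  0.01  ]
small_3 [272. 302. 295. 320.] 0.76 [ 0.5093 -0.3339  0.01  ]
small_3 [513. 148. 639. 342.] 0.47 [ 0.4905 -0.0895  0.01  ]
```

View pics/w14.png

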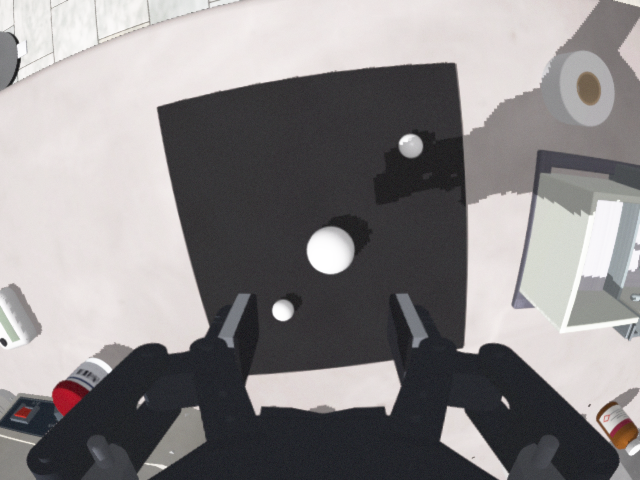

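>>> {"api": "step_arm", "payload": {"moves": [[0.65,0.007,0.0045,-0.025,0],[0.65,0,0,-0.03,0],[0.65,0,0,-0.02,0],[0.65,0,0,0,0]]}}

```text
t: 20.9
tool_pos: [0.4693, -0.2957, 0.0506]
tool_rot: [0.205, 3.08, -0.027]
contact_force: [0.6, -1.0, -0.5]
opening: 0.0554
```

```bash
python3 st.py
```

```text
yang 82.35 tilt [ 0.0531 -0.0212] pos [ 0.4693 -0.2957  0.0506] F [ 0.6 -1.  -0.5] op 0.0554 t 20.9
```

>>> {"api": "step_arm", "payload": {"moves": [[0.65,-0.007,0.004,-0.01,0],[0.65,0,0,-0.01,0],[0.65,0,0,-0.01,0],[0.65,0,0,0,0]]}}

```text
t: 21.4
tool_pos: [0.4642, -0.2928, 0.0232]
tool_rot: [0.204, 3.075, -0.034]
contact_force: [0.3, 0.1, 0.3]
opening: 0.0556
```

```bash
python3 st.py
```

```text
yang 82.39 tilt [ 0.0584 -0.0257] pos [ 0.4642 -0.2928  0.0232] F [0.3 0.1 0.3] op 0.0556 t 21.4
```

>>> {"api": "step_arm", "payload": {"moves": [[0.65,-0.0015,0.001,-0.01,0],[0.65,0,0,-0.008,0],[0.65,0,0,0,0],[0,0,0,0,0],[0,0,0,0,0],[0,0,0,0,0],[0,0,0,0,0]]}}

```text
t: 22.28
tool_pos: [0.4631, -0.2922, 0.0046]
tool_rot: [0.204, 3.074, -0.035]
contact_force: [0.5, -0.2, -0.3]
opening: 0.0301
```

```bash
python3 st.py
```

```text
yang 82.38 tilt [ 0.0592 -0.0264] pos [ 0.4631 -0.2922  0.0046] F [ 0.5 -0.2 -0.3] op 0.0301 t 22.275
```

>>> {"api": "step_arm", "payload": {"moves": [[0,0,0,0.03,0],[0,0,0,0.05,0],[0,0,0,0.06,0],[0,0,0.03,0.06,0],[0,0.005,0.05,0.02,0],[0,0.01,0.06,0,0],[0,0.01,0.06,0,0],[0,0.01,0.06,0,0],[0,0.01,0.06,0,0],[0,0.01,0.05,0,0],[0,0,0.03,0,0],[0,0,0,0,0],[0,0,0,0,0]]}}

```text
t: 23.9
tool_pos: [0.516, 0.1188, 0.2296]
tool_rot: [0.207, 3.065, -0.033]
contact_force: [0.3, -0.4, -0.2]
opening: 0.0303
```

```bash
python3 st.py
```

```text
yang 82.22 tilt [ 0.0675 -0.0262] pos [0.516  0.1188 0.2296] F [ 0.3 -0.4 -0.2] op 0.0303 t 23.9
```

>>> {"api": "step_arm", "payload": {"moves": [[0,0.004,0.006,-0.03,0],[0,0,0.003,-0.03,0],[0,0,0,-0.03,0],[0,0,0,-0.015,0],[0,0,0,0,0]]}}

```text
t: 24.52
tool_pos: [0.5214, 0.1219, 0.1237]
tool_rot: [0.221, 3.06, -0.035]
contact_force: [0.1, -0.3, -0.9]
opening: 0.0302
```

```bash
python3 st.py
```

```text
yang 81.71 tilt [ 0.0713 -0.0279] pos [0.5214 0.1219 0.1237] F [ 0.1 -0.3 -0.9] op 0.0302 t 24.525
```

>>> {"api": "step_arm", "payload": {"moves": [[0,0,0.009,-0.008,0],[0,0,0,-0.008,0],[0,0,0,0,0],[0.45,0,0,0,0],[0.45,0,0,0,0],[0.45,0,0,0,0],[0.45,0,0,0.02,0],[0.45,0,0,0.04,0],[0.45,0,-0.01,0.05,0],[0.45,0,0,0,0]]}}

```text
t: 25.78
tool_pos: [0.5236, 0.1211, 0.2244]
tool_rot: [0.221, 3.053, -0.033]
contact_force: [0.2, -0.9, -0.4]
opening: 0.0382
```

```bash
python3 st.py; python3 - <<'E'
from h import *
print(ctrl.get_obs()['q'])
w=ctrl.get_image('wrist');save(w,'w15')
E
```

```text
yang 81.69 tilt [ 0.0783 -0.0273] pos [0.5236 0.1211 0.2244] F [ 0.2 -0.9 -0.4] op 0.0382 t 25.775
[ 0.10751022 -0.20193733  1.86719179 -0.03610669  1.40138404 -1.31422524]
```

View pics/w15.png

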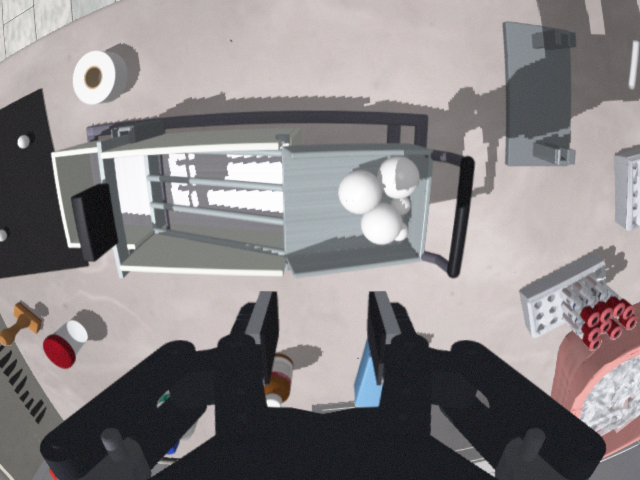

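>>> {"api": "step_arm", "payload": {"moves": [[0.45,-0.004,-0.012,0,10.6],[0.45,-0.007,-0.02,0,10.6],[0.45,-0.007,-0.02,0,10.6],[0.45,-0.007,-0.02,0,10.6],[0.45,-0.007,-0.02,0,10.6],[0.45,-0.007,-0.02,0,10.6],[0.45,-0.007,-0.02,0,10.6],[0.45,-0.007,-0.02,0,10.6],[0.45,-0.007,-0.02,0,10.6],[0.45,-0.007,-0.02,0,10.6],[0.45,-0.007,-0.02,0,10.6],[0.45,-0.007,-0.02,0,10.6],[0.45,-0.007,-0.02,0,10.6],[0.45,-0.007,-0.02,0,10.6],[0.45,-0.007,-0.02,0,10.6],[0.45,-0.007,-0.02,-0.02,10.6],[0.45,-0.007,-0.02,-0.04,10.4],[0.45,0,0,-0.03,0],[0.45,0,0,0,0]]}}

```text
t: 28.2
tool_pos: [0.2945, 0.2336, 0.0226]
tool_rot: [2.823, -0.98, 0.561]
contact_force: [-0.1, -0.1, -0.0]
opening: 0.0386
```

```bash
python3 st.py; python3 - <<'E'
from h import *
o=ctrl.get_obs();w=ctrl.get_image('wrist');save(w,'w16')
print(o['q'])
for q in ['small_3']:
  for d in ctrl.spot_in(w,q):
    b=d['bbox'];print(q,np.round(b),round(d['p'],2),atz(w,(b[0]+b[2])/2,(b[1]+b[3])/2,.018 if q[0]=='b' else .01,o).round(4))
E
```

```text
yang -128.02 tilt [ 0.3094 -0.212 ] pos [0.2945 0.2336 0.0226] F [-0.1 -0.1 -0. ] op 0.0386 t 28.2
[ 0.74513616 -0.37091712  2.3961998  -0.43051101  1.06775826 -3.09800413]
```

View pics/w16.png

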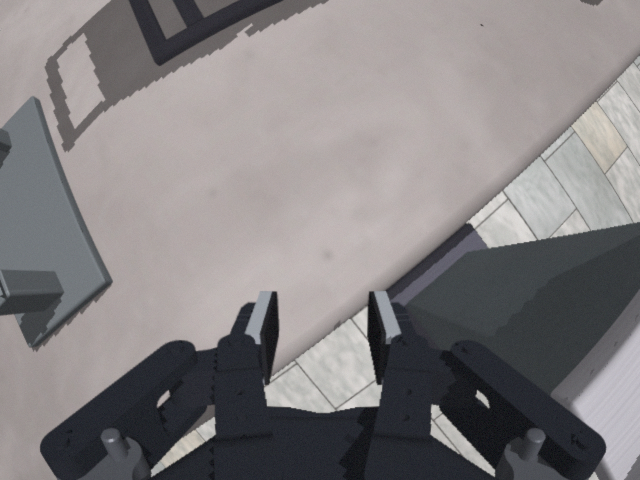

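The last turn drove joint 6 towards its limit: a positive turn lowers q6. That tilted the hand and carried it off course. I'll check that nothing was touched before moving again.

```bash
python3 - <<'E'
from h import *
b=ctrl.get_image('top');save(b,'t16')
s=ctrl.get_image('scene');save(s,'s16')
E
```

```text
(no output)
```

View pics/t16.png

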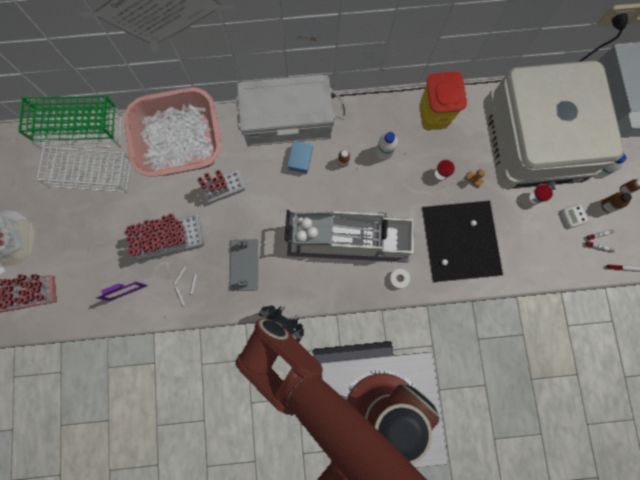

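View pics/s16.png

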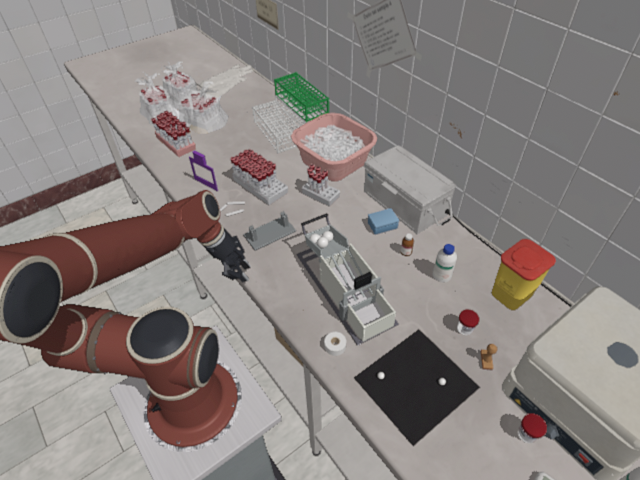

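```bash
cat >> st.py <<'E'
import json,os
with open('log.txt','a') as f: f.write(json.dumps([list(o['q']),list(o['tool_pos']),list(o['tool_rot'])])+'\n')
print('q',o['q'].round(3),'az',np.degrees(np.arctan2(o['tool_pos'][1],o['tool_pos'][0])).round(1),'rad',np.hypot(*o['tool_pos'][:2]).round(3),'tilt dir',np.degrees(np.arctan2(R[1,2],R[0,2])).round(1),'mag',np.hypot(*R[:2,2]).round(3))
E
```

>>> {"api": "step_arm", "payload": {"moves": [[0.45,0,0,0.04,0],[0.45,0,0,0.05,0],[0.45,0,0,0.05,-5],[0.45,0,0,0.05,-10],[0.45,0,0,0.04,-10],[0.45,0,0,0.03,-10],[0.45,0,0,0,0]]}}

```text
t: 29.28
tool_pos: [0.2963, 0.2464, 0.306]
tool_rot: [2.292, -1.793, 0.506]
contact_force: [-0.3, -0.1, -0.9]
opening: 0.0387
```

```bash
python3 st.py
```

```text
yang -165.37 tilt [ 0.1499 -0.3511] pos [0.2963 0.2464 0.306 ] F [-0.3 -0.1 -0.9] op 0.0387 t 29.275
q [ 0.761 -0.47   1.973 -0.373  1.768 -2.675] az 39.7 rad 0.385 tilt dir -66.9 mag 0.382
```

```bash
cat > kin.py <<'E'
import numpy as np, json
from scipy.spatial.transform import Rotation as Rn
from scipy.optimize import least_squares
D=[json.loads(l) for l in open('log.txt')]
D+=[[[1.02198079e+00,5.27393438e-02,1.61291699e+00,0,1.47599965e+00,-1.19029804e-01],[0.26042542,0.56812918,0.23126899],[-6.69917489e-01,-3.06931393e+00,9.42896588e-05]],
[[0.74513616,-0.37091712,2.3961998,-0.43051101,1.06775826,-3.09800413],[0.2945,0.2336,0.0226],[2.823,-.98,.561]],
[[0.10751022,-0.20193733,1.86719179,-0.03610669,1.40138404,-1.31422524],[0.5236,0.1211,0.2244],[0.221,3.053,-0.033]]]
Ry=lambda a:Rn.from_euler('y',a).as_matrix();Rz=lambda a:Rn.from_euler('z',a).as_matrix()
def fk(q,p):
    h,d,L1,a,L2,Lt,a1,aw=p
    # base z, pitch y, pitch y, roll z(along forearm), pitch y, roll z
    R=Rz(q[0]); x=np.array([0,0,h])+R@[a1,d,0]
    R=R@Ry(q[1]); x=x+R@[0,0,L1]
    R=R@Ry(q[2]); x=x+R@[a,0,L2]
    R=R@Rz(q[3])@Ry(q[4]); x=x+R@[aw,0,Lt]
    R=R@Rz(q[5]); return x,R
def fit():
    def res(p):
        r=[]
        for q,t,v in D:
            x,R=fk(q,p); r+=list(x-t)
        return r
    s=least_squares(res,[.3,.0,.4,0,.4,.25,0,0]);return s
if __name__=='__main__':
    s=fit();print(s.x.round(4),s.cost,np.abs(s.fun).max(),len(D))
    for q,t,v in D:
        x,R=fk(q,s.x);print((R.T@Rn.from_rotvec(v).as_matrix()).round(2).tolist())
E
python3 kin.py; python3 - <<'E'
from h import *
b=ctrl.get_image('top')
for p in [(170,105),(285,80),(60,95),(170,160),(230,100)]: print(p,atz(b,*p,0.0).round(2))
E
```

```text
[2.378e-01 7.420e-02 4.264e-01 9.560e-02 6.098e-01 2.794e-01 1.000e-04
 0.000e+00] 4.968304724752403e-10 2.138569908606558e-05 4
[[0.0, -1.0, -0.0], [1.0, 0.0, -0.0], [-0.0, -0.0, 1.0]]
[[0.0, -1.0, 0.0], [1.0, 0.0, -0.0], [0.0, 0.0, 1.0]]
[[0.0, -1.0, -0.0], [1.0, 0.0, 0.0], [-0.0, -0.0, 1.0]]
[[-0.0, -1.0, -0.0], [1.0, -0.0, -0.0], [0.0, -0.0, 1.0]]
(170, 105) [0.98 0.55 0.  ]
(285, 80) [1.03 0.19 0.  ]
(60, 95) [1.05 0.9  0.  ]
(170, 160) [0.8  0.56 0.  ]
(230, 100) [0.98 0.36 0.  ]
```

>>> {"api": "step_arm", "payload": {"moves": [[0.45,0.01,0.03,0.01,-6],[0.45,0.017,0.058,0.01,-6],[0.45,0.017,0.058,0.01,-6],[0.45,0.017,0.058,0,-6],[0.45,0.017,0.058,0,-6],[0.45,0.017,0.058,0,-6],[0.45,0.017,0.058,0,-6],[0.45,0.017,0.058,0,-6],[0.45,0.017,0.05,0,-5],[0.45,0,0,0,0]]}}

```text
t: 30.58
tool_pos: [0.4396, 0.7317, 0.3149]
tool_rot: [1.208, -2.508, 0.317]
contact_force: [0.4, -0.3, -2.7]
opening: 0.0389
```

```bash
python3 st.py
```

```text
yang 142.07 tilt [-0.2035 -0.3402] pos [0.4396 0.7317 0.3149] F [ 0.4 -0.3 -2.7] op 0.0389 t 30.575
q [ 0.953  0.967  0.3   -0.041  2.281 -1.536] az 59.0 rad 0.854 tilt dir -120.9 mag 0.396
```

>>> {"api": "step_arm", "payload": {"moves": [[0.45,0.012,0.02,0,0],[0.45,0.015,0.025,0,0],[0.45,0.015,0.025,0,0],[0.45,0.015,0.025,0,0]]}}

```text
t: 31.08
tool_pos: [0.459, 0.7633, 0.284]
tool_rot: [1.224, -2.526, 0.297]
contact_force: [0.0, -0.2, -0.6]
opening: 0.0384
```

```bash
python3 st.py
```

```text
yang 142.23 tilt [-0.1918 -0.3194] pos [0.459  0.7633 0.284 ] F [ 0.  -0.2 -0.6] op 0.0384 t 31.075
q [ 0.955  1.146  0.058 -0.038  2.318 -1.539] az 59.0 rad 0.891 tilt dir -121.0 mag 0.373
```

>>> {"api": "step_arm", "payload": {"moves": [[0.45,0.03,0.05,0.03,0],[0.45,0.03,0.05,0.03,0],[0.45,0.03,0.05,0.03,0],[0.45,0.03,0.05,0.03,0]]}}

```text
t: 31.58
tool_pos: [0.4675, 0.7778, 0.3369]
tool_rot: [1.282, -2.645, 0.191]
contact_force: [-0.0, -0.5, -0.8]
opening: 0.0386
```

```bash
python3 st.py
```

```text
yang 141.93 tilt [-0.1188 -0.2002] pos [0.4675 0.7778 0.3369] F [-0.  -0.5 -0.8] op 0.0386 t 31.575
q [ 0.954  1.081  0.055 -0.024  2.24  -1.533] az 59.0 rad 0.908 tilt dir -120.7 mag 0.233
```

>>> {"api": "step_arm", "payload": {"moves": [[0.45,0.03,0.05,0.03,0],[0.45,0.03,0.05,0.03,0],[0.45,0.03,0.05,0.03,0],[0.45,0.03,0.05,0.03,0],[0.45,0.03,0.05,0.02,0]]}}

```text
t: 32.2
tool_pos: [0.4851, 0.8073, 0.3705]
tool_rot: [1.352, -2.789, 0.045]
contact_force: [0.0, -0.2, -0.2]
opening: 0.0385
```

```bash
python3 st.py
```

```text
yang 141.74 tilt [-0.0247 -0.0443] pos [0.4851 0.8073 0.3705] F [ 0.  -0.2 -0.2] op 0.0385 t 32.2
q [ 0.953  1.038  0.055 -0.006  2.098 -1.524] az 59.0 rad 0.942 tilt dir -119.2 mag 0.051
```

>>> {"api": "step_arm", "payload": {"moves": [[0.45,0.03,0.05,0.02,0],[0.45,-0.01,-0.03,0,0],[0.45,-0.01,-0.05,0,-4],[0.45,-0.005,-0.06,0,-5],[0.45,0,-0.06,0,-5],[0.45,0,-0.06,0,-5],[0.45,0,-0.06,0,-5],[0.45,0,-0.06,0,-5],[0.45,0,-0.06,0,-5],[0.45,0,-0.06,0,-5],[0.45,0,-0.06,0,-5],[0.45,0,-0.06,0,-5],[0.45,0,-0.06,0,-5],[0.45,0,-0.06,0,-3],[0.45,0,0,0,0]]}}

```text
t: 34.08
tool_pos: [0.466, 0.0628, 0.3465]
tool_rot: [-0.195, -3.125, 0.003]
contact_force: [-0.6, 0.8, 0.0]
opening: 0.0381
```

```bash
python3 st.py
```

```text
yang 82.87 tilt [-0.0108 -0.0012] pos [0.466  0.0628 0.3465] F [-0.6  0.8  0. ] op 0.0381 t 34.075
q [-0.024 -0.359  1.792 -0.002  1.719 -1.47 ] az 7.7 rad 0.47 tilt dir -173.5 mag 0.011
```

Tilt is recovered to 0.01 rad. On to the small ball at (0.400, -0.229).

>>> {"api": "step_arm", "payload": {"moves": [[0.4,-0.008,-0.04,-0.01,0],[0.4,-0.012,-0.055,-0.03,0],[0.4,-0.012,-0.055,-0.04,0],[0.4,-0.012,-0.055,-0.05,0],[0.4,-0.012,-0.045,-0.05,0],[0.4,-0.008,-0.03,-0.04,0],[0.4,0,0,0,0]]}}

```text
t: 34.95
tool_pos: [0.4065, -0.2, 0.1381]
tool_rot: [0.182, 3.135, 0.001]
contact_force: [-0.2, -0.1, 0.3]
opening: 0.0341
```

```bash
python3 st.py; python3 - <<'E'
from h import *
o=ctrl.get_obs();w=ctrl.get_image('wrist');save(w,'w17')
for q in ['small_3']:
  for d in ctrl.spot_in(w,q):
    b=d['bbox'];print(q,np.round(b),round(d['p'],2),atz(w,(b[0]+b[2])/2,(b[1]+b[3])/2,.018 if q[0]=='b' else .01,o).round(4))
E
```

```text
yang 83.37 tilt [0.0009 0.0006] pos [ 0.4065 -0.2     0.1381] F [-0.2 -0.1  0.3] op 0.0341 t 34.95
q [-6.220e-01 -3.030e-01  2.095e+00  1.000e-03  1.349e+00 -2.078e+00] az -26.2 rad 0.453 tilt dir 33.8 mag 0.001
small_3 [272. 212. 291. 236.] 0.87 [ 0.3992 -0.2301  0.01  ]
```

View pics/w17.png

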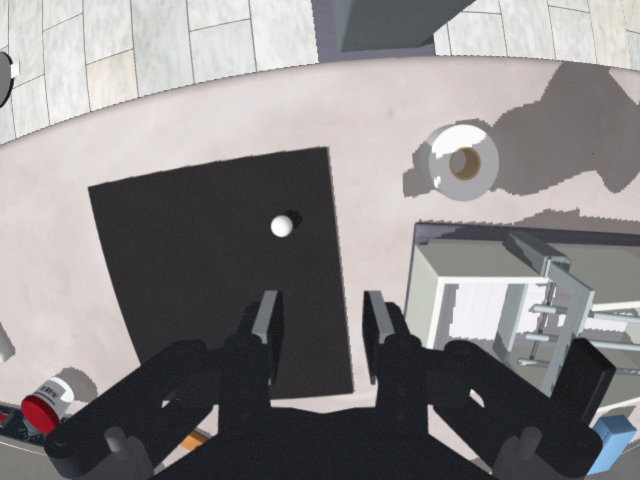

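>>> {"api": "step_arm", "payload": {"moves": [[0.4,-0.005,-0.025,-0.02,0],[0.4,0,0,-0.03,0],[0.4,0,0,-0.02,0],[0.4,0,0,0,0]]}}

```text
t: 35.55
tool_pos: [0.413, -0.2253, 0.0811]
tool_rot: [0.162, 3.113, -0.019]
contact_force: [0.8, 0.0, -0.4]
opening: 0.0344
```

```bash
python3 st.py
```

```text
yang 84.02 tilt [ 0.0237 -0.0134] pos [ 0.413  -0.2253  0.0811] F [ 0.8  0.  -0.4] op 0.0344 t 35.55
q [-0.66  -0.201  2.115  0.004  1.201 -2.128] az -28.6 rad 0.47 tilt dir -29.5 mag 0.027
```

>>> {"api": "step_arm", "payload": {"moves": [[0.4,-0.012,-0.004,-0.015,0],[0.4,0,0,-0.02,0],[0.4,0,0,-0.02,0],[0.4,0,0,0,0]]}}

```text
t: 36.05
tool_pos: [0.4035, -0.2306, 0.0297]
tool_rot: [0.156, 3.105, -0.029]
contact_force: [-0.1, 1.1, 0.0]
opening: 0.0342
```

```bash
python3 st.py
```

```text
yang 84.25 tilt [ 0.032  -0.0203] pos [ 0.4035 -0.2306  0.0297] F [-0.1  1.1  0. ] op 0.0342 t 36.05
q [-0.682 -0.14   2.161  0.005  1.084 -2.155] az -29.8 rad 0.465 tilt dir -32.3 mag 0.038
```

>>> {"api": "step_arm", "payload": {"moves": [[0.4,-0.004,0.0015,-0.008,0],[0.4,0,0,-0.008,0],[0.4,0,0,0,0]]}}

```text
t: 36.42
tool_pos: [0.4003, -0.2301, 0.0151]
tool_rot: [0.155, 3.101, -0.033]
contact_force: [-0.3, -0.8, 0.5]
opening: 0.0343
```

```bash
python3 st.py;  python3 - <<'E'
from h import *
o=ctrl.get_obs();w=ctrl.get_image('wrist');save(w,'w18')
print(proj(w,[.4,-.2295,.01],o))
for d in ctrl.spot_in(w,'small_3'):
    b=d['bbox'];print(np.round(b),round(d['p'],2),atz(w,(b[0]+b[2])/2,(b[1]+b[3])/2,.01,o).round(4))
E
```

```text
yang 84.26 tilt [ 0.0353 -0.023 ] pos [ 0.4003 -0.2301  0.0151] F [-0.3 -0.8  0.5] op 0.0343 t 36.425
q [-0.686 -0.124  2.175  0.005  1.048 -2.159] az -29.9 rad 0.462 tilt dir -33.1 mag 0.042
[324.01812377 302.50293878]
[305. 286. 344. 321.] 0.74 [ 0.4005 -0.2293  0.01  ]
```

View pics/w18.png

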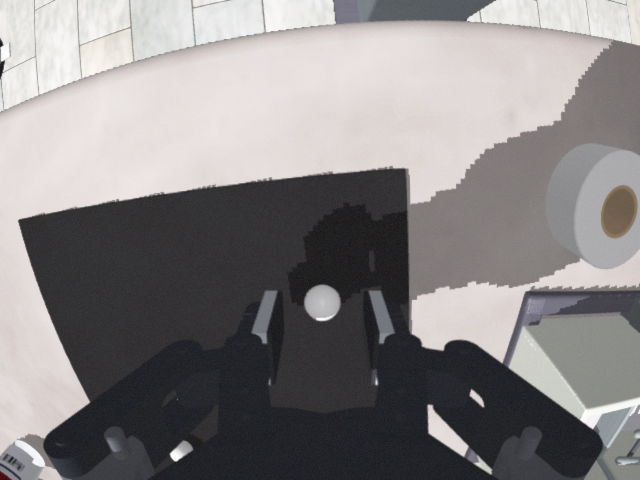

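Centred. Lower 10.5 mm and close.

>>> {"api": "step_arm", "payload": {"moves": [[0.4,0,0.0005,-0.006,0],[0.4,0,0,-0.005,0],[0.4,0,0,0,0],[0,0,0,0,0],[0,0,0,0,0],[0,0,0,0,0],[0,0,0,0,0]]}}

```text
t: 37.4
tool_pos: [0.4013, -0.2303, 0.0046]
tool_rot: [0.155, 3.099, -0.035]
contact_force: [-0.2, -1.1, -0.0]
opening: 0.0132
```

```bash
python3 st.py;  python3 - <<'E'
from h import *
o=ctrl.get_obs();w=ctrl.get_image('wrist');save(w,'w19',(220,240,420,440),3)
E
```

```text
yang 84.26 tilt [ 0.0371 -0.0245] pos [ 0.4013 -0.2303  0.0046] F [-0.2 -1.1 -0. ] op 0.0132 t 37.4
q [-0.685 -0.103  2.177  0.005  1.023 -2.158] az -29.9 rad 0.463 tilt dir -33.4 mag 0.044
```

View pics/w19.png

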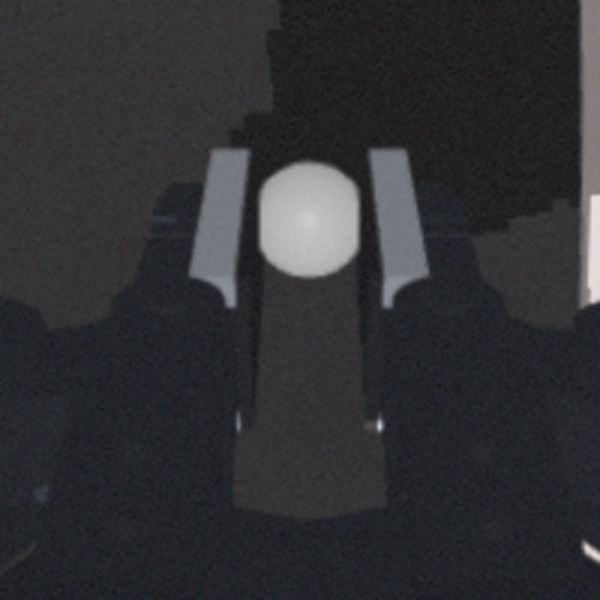

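>>> {"api": "step_arm", "payload": {"moves": [[0,0,0,0.03,0],[0,0,0,0.05,0],[0,0,0,0.06,0],[0,0.01,0.03,0.06,0],[0,0.02,0.05,0.02,0],[0,0.02,0.055,0,0],[0,0.02,0.055,0,0],[0,0.02,0.055,0,0],[0,0.02,0.055,0,-1],[0,0.015,0.04,0,-1],[0,0,0,0,0],[0,0,0,0,0]]}}

```text
t: 38.95
tool_pos: [0.526, 0.1199, 0.2285]
tool_rot: [0.215, 3.089, -0.034]
contact_force: [0.4, -0.2, 0.3]
opening: 0.0132
```

```bash
python3 st.py; python3 - <<'E'
from h import *
o=ctrl.get_obs();w=ctrl.get_image('wrist');save(w,'w20')
print(proj(w,[.5358,.1186,.0915],o))
E
```

```text
yang 82.02 tilt [ 0.043  -0.0252] pos [0.526  0.1199 0.2285] F [ 0.4 -0.2  0.3] op 0.0132 t 38.95
q [ 0.102 -0.176  1.837 -0.03   1.441 -1.327] az 12.8 rad 0.54 tilt dir -30.4 mag 0.05
[325.84280718 230.32366415]
```

View pics/w20.png

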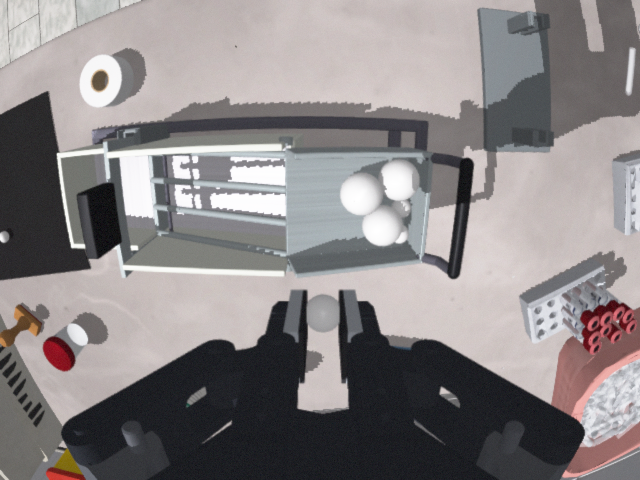

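>>> {"api": "step_arm", "payload": {"moves": [[0,0.005,0.003,-0.03,0],[0,0,0,-0.03,0],[0,0,0,-0.025,0],[0,0,0,-0.015,0],[0,0,0,0,0]]}}

```text
t: 39.62
tool_pos: [0.531, 0.1167, 0.1276]
tool_rot: [0.229, 3.084, -0.035]
contact_force: [1.1, -0.2, 0.1]
opening: 0.0134
```

```bash
python3 st.py
```

```text
yang 81.47 tilt [ 0.0467 -0.0259] pos [0.531  0.1167 0.1276] F [ 1.1 -0.2  0.1] op 0.0134 t 39.625
q [ 0.095 -0.08   1.924 -0.032  1.254 -1.318] az 12.4 rad 0.544 tilt dir -29.1 mag 0.053
```

>>> {"api": "step_arm", "payload": {"moves": [[0,0.003,0.003,-0.008,0],[0,0,0,-0.008,0],[0,0,0,0,0],[0.28,0,0,0,0],[0.28,0,0,0,0],[0.28,0,0,0.02,0],[0.28,0,0,0.04,0],[0.28,0,-0.01,0.05,0],[0.28,0,0,0,0]]}}

```text
t: 40.75
tool_pos: [0.5369, 0.1098, 0.233]
tool_rot: [0.229, 3.074, -0.032]
contact_force: [-0.6, 0.4, -0.5]
opening: 0.0238
```

```bash
python3 st.py; python3 - <<'E'
from h import *
o=ctrl.get_obs();w=ctrl.get_image('wrist');save(w,'w21')
E
```

```text
yang 81.46 tilt [ 0.0572 -0.0252] pos [0.5369 0.1098 0.233 ] F [-0.6  0.4 -0.5] op 0.0238 t 40.75
q [ 0.081 -0.167  1.822 -0.03   1.432 -1.338] az 11.6 rad 0.548 tilt dir -23.7 mag 0.063
```

View pics/w21.png

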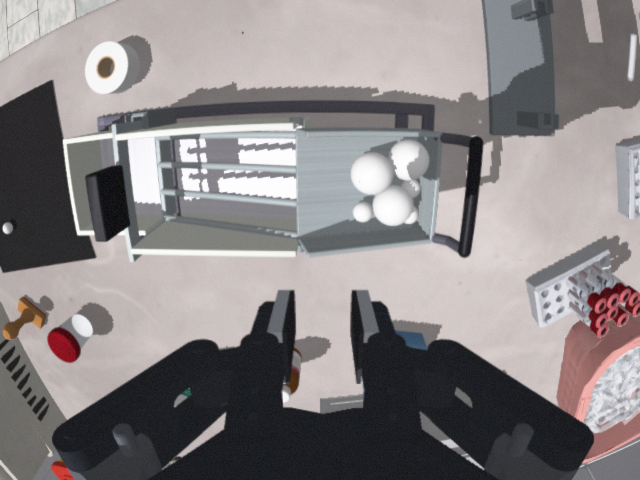

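>>> {"api": "step_arm", "payload": {"moves": [[0.4,-0.003,-0.04,0,0],[0.4,-0.003,-0.06,0,0],[0.4,-0.003,-0.06,0,0],[0.4,-0.003,-0.06,0,0],[0.4,-0.003,-0.06,0,0],[0.4,-0.005,-0.06,0,0],[0.4,-0.005,-0.055,-0.03,0],[0.4,-0.005,-0.03,-0.04,0],[0.4,0,-0.01,-0.03,0],[0.4,0,0,0,0]]}}

```text
t: 42.05
tool_pos: [0.4981, -0.3329, 0.1229]
tool_rot: [0.224, 3.087, -0.024]
contact_force: [-1.1, -0.8, -0.4]
opening: 0.0341
```

```bash
python3 st.py; python3 - <<'E'
from h import *
o=ctrl.get_obs();w=ctrl.get_image('wrist');save(w,'w22')
for q in ['small_3']:
  for d in ctrl.spot_in(w,q):
    b=d['bbox'];print(q,np.round(b),round(d['p'],2),atz(w,(b[0]+b[2])/2,(b[1]+b[3])/2,.018 if q[0]=='b' else .01,o).round(4))
E
```

```text
yang 81.68 tilt [ 0.0453 -0.0189] pos [ 0.4981 -0.3329  0.1229] F [-1.1 -0.8 -0.4] op 0.0341 t 42.05
q [-0.721  0.051  1.802  0.017  1.242 -2.152] az -33.8 rad 0.599 tilt dir -22.7 mag 0.049
small_3 [314. 231. 338. 251.] 0.84 [ 0.5081 -0.3333  0.01  ]
```

View pics/w22.png

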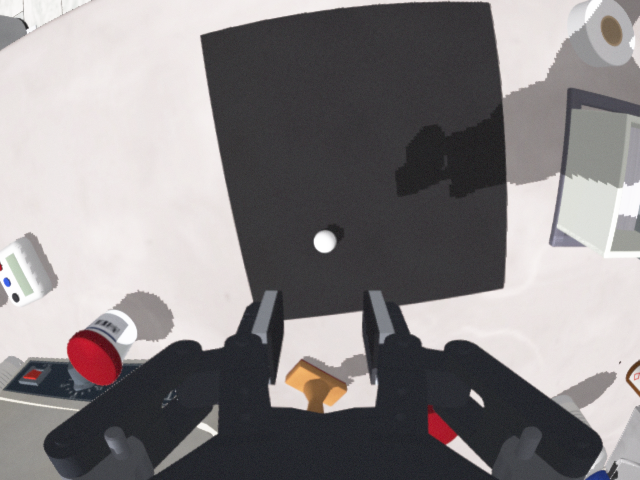

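>>> {"api": "step_arm", "payload": {"moves": [[0.4,0.006,0,-0.025,0],[0.4,0,0,-0.025,0],[0.4,0,0,-0.02,0],[0.4,0,0,0,0]]}}

```text
t: 42.65
tool_pos: [0.5116, -0.3335, 0.064]
tool_rot: [0.213, 3.071, -0.041]
contact_force: [-0.2, 0.2, 0.4]
opening: 0.0343
```

```bash
python3 st.py
```

```text
yang 82.01 tilt [ 0.0611 -0.0312] pos [ 0.5116 -0.3335  0.064 ] F [-0.2  0.2  0.4] op 0.0343 t 42.65
q [-0.707  0.135  1.82   0.018  1.119 -2.146] az -33.1 rad 0.611 tilt dir -27.0 mag 0.069
```

>>> {"api": "step_arm", "payload": {"moves": [[0.4,-0.005,0,-0.015,0],[0.4,0,0,-0.015,0],[0.4,0,0,-0.012,0],[0.4,0,0,0,0]]}}

```text
t: 43.15
tool_pos: [0.5074, -0.3341, 0.0217]
tool_rot: [0.213, 3.068, -0.045]
contact_force: [-0.0, -0.4, -0.7]
opening: 0.0341
```

```bash
python3 st.py;  python3 - <<'E'
from h import *
o=ctrl.get_obs();w=ctrl.get_image('wrist')
for d in ctrl.spot_in(w,'small_3'):
    b=d['bbox'];print(np.round(b),round(d['p'],2),atz(w,(b[0]+b[2])/2,(b[1]+b[3])/2,.01,o).round(4))
E
```

```text
yang 82.02 tilt [ 0.0638 -0.0335] pos [ 0.5074 -0.3341  0.0217] F [-0.  -0.4 -0.7] op 0.0341 t 43.15
q [-0.712  0.186  1.845  0.019  1.04  -2.154] az -33.4 rad 0.607 tilt dir -27.7 mag 0.072
```

>>> {"api": "step_arm", "payload": {"moves": [[0.4,0,0.0005,-0.009,0],[0.4,0,0,-0.0085,0],[0.4,0,0,0,0],[0,0,0,0,0],[0,0,0,0,0],[0,0,0,0,0],[0,0,0,0,0]]}}

```text
t: 44.12
tool_pos: [0.5092, -0.3351, 0.006]
tool_rot: [0.212, 3.064, -0.05]
contact_force: [-0.9, -0.3, 0.3]
opening: 0.0134
```

```bash
python3 st.py;  python3 - <<'E'
from h import *
o=ctrl.get_obs();w=ctrl.get_image('wrist');save(w,'w23',(220,240,420,440),3)
E
```

```text
yang 82.02 tilt [ 0.0678 -0.037 ] pos [ 0.5092 -0.3351  0.006 ] F [-0.9 -0.3  0.3] op 0.0134 t 44.125
q [-0.712  0.211  1.847  0.019  1.008 -2.154] az -33.3 rad 0.61 tilt dir -28.6 mag 0.077
```

View pics/w23.png

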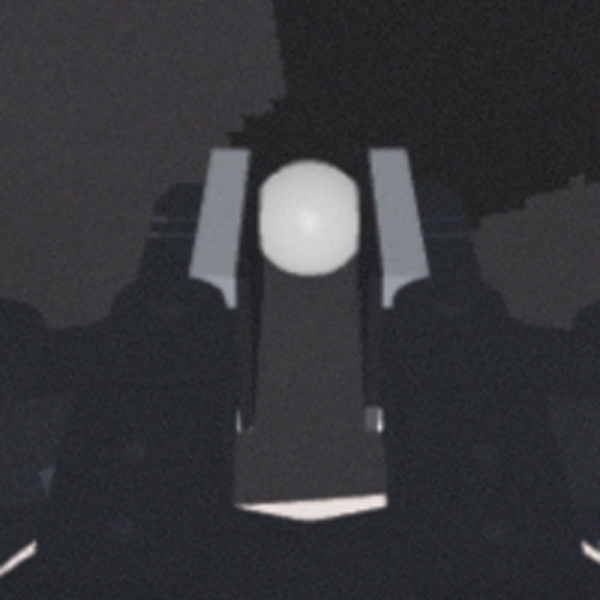

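>>> {"api": "step_arm", "payload": {"moves": [[0,0,0,0.03,0],[0,0,0,0.05,0],[0,0,0,0.06,0],[0,0,0.03,0.06,0],[0,0,0.05,0.02,0],[0,0,0.06,0,0],[0,0,0.06,0,0],[0,0,0.06,0,0],[0,0,0.06,0,0],[0,0,0.06,0,0],[0,0,0.06,0,0],[0,0,0.03,0,0],[0,0,0,0,0],[0,0,0,0,0]]}}

```text
t: 45.92
tool_pos: [0.5052, 0.1474, 0.2317]
tool_rot: [0.216, 3.054, -0.048]
contact_force: [-0.2, 0.3, -0.5]
opening: 0.0134
```

```bash
python3 st.py
```

```text
yang 81.85 tilt [ 0.0774 -0.0367] pos [0.5052 0.1474 0.2317] F [-0.2  0.3 -0.5] op 0.0134 t 45.925
q [ 0.169 -0.23   1.879 -0.05   1.423 -1.255] az 16.3 rad 0.526 tilt dir -25.4 mag 0.086
```

Overshot; need y −0.026, x +0.006.

>>> {"api": "step_arm", "payload": {"moves": [[0,0.004,-0.022,0,0],[0,0,0,-0.03,0],[0,0,0,-0.03,0],[0,0,0,-0.025,0],[0,0,0,-0.015,0],[0,0,0,0,0]]}}

```text
t: 46.68
tool_pos: [0.5107, 0.1167, 0.1305]
tool_rot: [0.233, 3.049, -0.05]
contact_force: [0.1, -0.4, -0.1]
opening: 0.0131
```

```bash
python3 st.py
```

```text
yang 81.18 tilt [ 0.0805 -0.0389] pos [0.5107 0.1167 0.1305] F [ 0.1 -0.4 -0.1] op 0.0131 t 46.675
q [ 0.108 -0.153  1.986 -0.05   1.233 -1.295] az 12.9 rad 0.524 tilt dir -25.8 mag 0.089
```

>>> {"api": "step_arm", "payload": {"moves": [[0,0.002,0.002,-0.009,0],[0,0,0,-0.009,0],[0,0,0,0,0],[0.28,0,0,0,0],[0.28,0,0,0,0],[0.28,0,0,0.02,0],[0.28,0,0,0.04,0],[0.28,0,0,0.05,0],[0.28,0,0,0,0]]}}

```text
t: 47.8
tool_pos: [0.5146, 0.119, 0.2286]
tool_rot: [0.233, 3.043, -0.048]
contact_force: [-0.0, -0.1, -0.3]
opening: 0.0237
```

```bash
python3 st.py; python3 - <<'E'
from h import *
o=ctrl.get_obs();w=ctrl.get_image('wrist');save(w,'w24')
b=ctrl.get_image('top');save(b,'t24',(260,170,520,300),3)
E
```

```text
yang 81.19 tilt [ 0.0867 -0.0384] pos [0.5146 0.119  0.2286] F [-0.  -0.1 -0.3] op 0.0237 t 47.8
q [ 0.112 -0.232  1.886 -0.048  1.406 -1.3  ] az 13.0 rad 0.528 tilt dir -23.9 mag 0.095
```

View pics/w24.png

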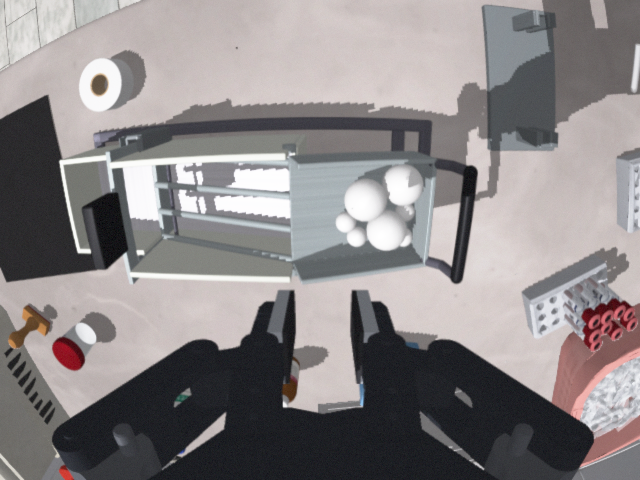

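View pics/t24.png

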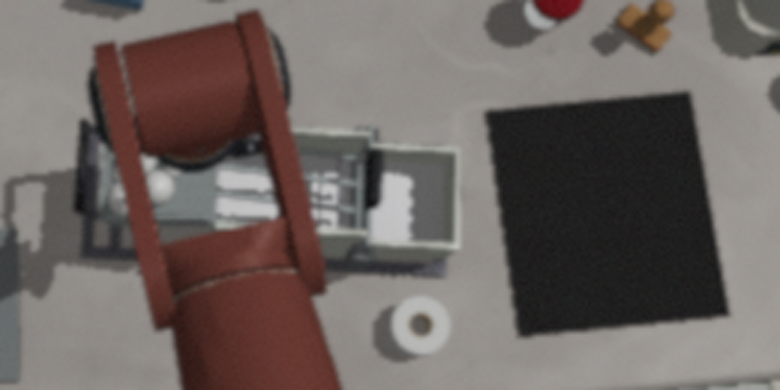

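All 7 balls (3 large, 4 small) are in the hopper and the mat is empty. Next is the handle.

>>> {"api": "step_arm", "payload": {"moves": [[0.4,0.004,0.03,0,0],[0.4,0.005,0.04,0,0],[0.4,0.005,0.026,-0.01,0.5],[0.4,0,0,-0.02,0],[0.4,0,0,0,0]]}}

```text
t: 48.52
tool_pos: [0.5214, 0.2151, 0.182]
tool_rot: [0.222, 3.066, -0.06]
contact_force: [0.8, -0.6, -0.1]
opening: 0.034
```

```bash
python3 st.py; python3 - <<'E'
from h import *
o=ctrl.get_obs();w=ctrl.get_image('wrist');save(w,'w25')
s=ctrl.get_image('scene');save(s,'s25',(280,190,420,340),4)
print(proj(w,[.5285,.217,.1266],o))
import pickle;pickle.dump((o,w),open('w25.pkl','wb'))
E
```

```text
yang 81.64 tilt [ 0.0637 -0.0435] pos [0.5214 0.2151 0.182 ] F [ 0.8 -0.6 -0.1] op 0.034 t 48.525
q [ 0.289 -0.084  1.833 -0.061  1.344 -1.125] az 22.4 rad 0.564 tilt dir -34.3 mag 0.077
[330.89476494 267.9721895 ]
```

View pics/w25.png

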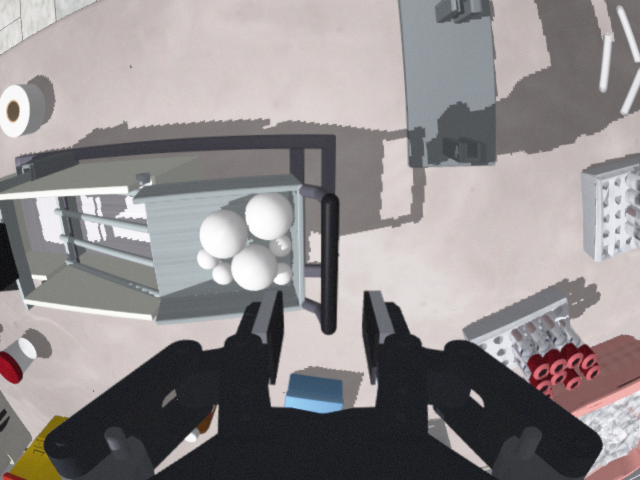

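View pics/s25.png

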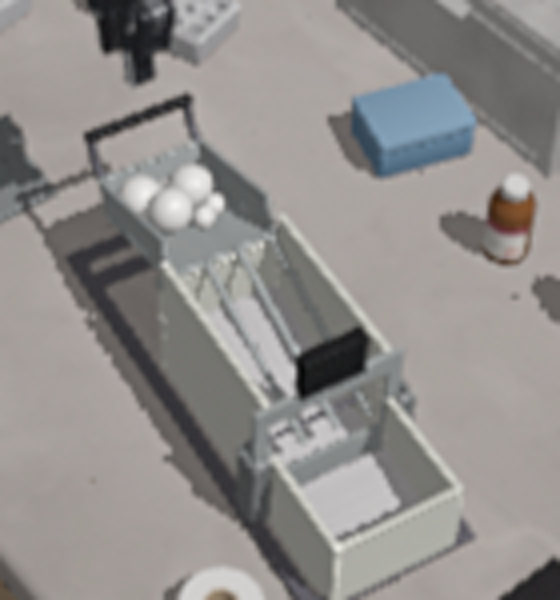

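>>> {"api": "step_arm", "payload": {"moves": [[0.4,0.005,0.003,-0.02,0],[0.4,0,0,-0.02,0],[0.4,0,0,0,0]]}}

```text
t: 49.0
tool_pos: [0.5292, 0.2168, 0.1435]
tool_rot: [0.228, 3.059, -0.056]
contact_force: [1.1, -0.3, 1.3]
opening: 0.0339
```

```bash
python3 st.py
```

```text
yang 81.43 tilt [ 0.0704 -0.0417] pos [0.5292 0.2168 0.1435] F [ 1.1 -0.3  1.3] op 0.0339 t 49.0
q [ 0.288 -0.034  1.852 -0.063  1.268 -1.117] az 22.3 rad 0.572 tilt dir -30.7 mag 0.082
```

>>> {"api": "step_arm", "payload": {"moves": [[0.4,0,0,-0.012,0],[0.4,0,0,-0.012,0],[0.4,0,0,-0.008,0],[0.4,0,0,0,0],[0,0,0,0,0],[0,0,0,0,0],[0,0,0,0,0],[0,0,0,0,0]], "newtons": 30}}

```text
t: 50.0
tool_pos: [0.5299, 0.2151, 0.1106]
tool_rot: [0.229, 3.058, -0.06]
contact_force: [0.1, -0.8, -2.5]
opening: 0.0084
```

```bash
python3 st.py; python3 - <<'E'
from h import *
o=ctrl.get_obs();w=ctrl.get_image('wrist');save(w,'w26')
E
```

```text
yang 81.38 tilt [ 0.0715 -0.0447] pos [0.5299 0.2151 0.1106] F [ 0.1 -0.8 -2.5] op 0.0084 t 50.0
q [ 0.287  0.002  1.875 -0.067  1.209 -1.113] az 22.1 rad 0.572 tilt dir -32.0 mag 0.084
```

View pics/w26.png

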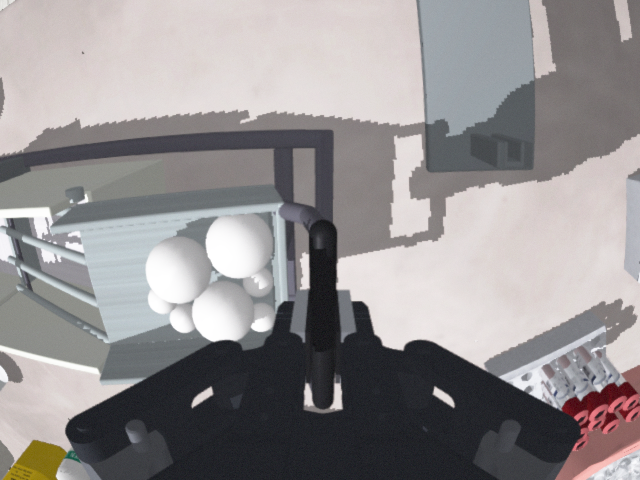

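>>> {"api": "step_arm", "payload": {"moves": [[0,0,-0.002,0.007,0],[0,0,-0.002,0.007,0],[0,0,-0.002,0.006,0],[0,0,-0.003,0.006,0],[0,0,0,0,0]]}}

```text
t: 50.68
tool_pos: [0.5286, 0.2068, 0.1377]
tool_rot: [0.229, 3.061, -0.056]
contact_force: [-0.7, -0.1, -2.5]
opening: 0.0088
```

```bash
python3 st.py
```

```text
yang 81.39 tilt [ 0.069  -0.0418] pos [0.5286 0.2068 0.1377] F [-0.7 -0.1 -2.5] op 0.0088 t 50.675
q [ 0.271 -0.038  1.866 -0.062  1.259 -1.133] az 21.4 rad 0.568 tilt dir -31.2 mag 0.081
```

>>> {"api": "step_arm", "payload": {"moves": [[0,-0.0005,-0.003,0.005,0],[0,-0.0005,-0.003,0.005,0],[0,-0.0005,-0.003,0.005,0],[0,-0.0005,-0.0035,0.005,0],[0,-0.0005,-0.0035,0.005,0],[0,-0.0005,-0.004,0.005,0],[0,0,0,0,0],[0,0,0,0,0]]}}

```text
t: 51.68
tool_pos: [0.5256, 0.1866, 0.171]
tool_rot: [0.229, 3.06, -0.051]
contact_force: [-1.4, 3.5, -1.4]
opening: 0.0087
```

```bash
python3 st.py; python3 - <<'E'
from h import *
w=ctrl.get_image('wrist');save(w,'w27')
s=ctrl.get_image('scene');save(s,'s27',(280,190,420,340),4)
E
```

```text
yang 81.39 tilt [ 0.0702 -0.0387] pos [0.5256 0.1866 0.171 ] F [-1.4  3.5 -1.4] op 0.0087 t 51.675
q [ 0.235 -0.097  1.864 -0.056  1.316 -1.174] az 19.5 rad 0.558 tilt dir -28.8 mag 0.08
```

View pics/s27.png

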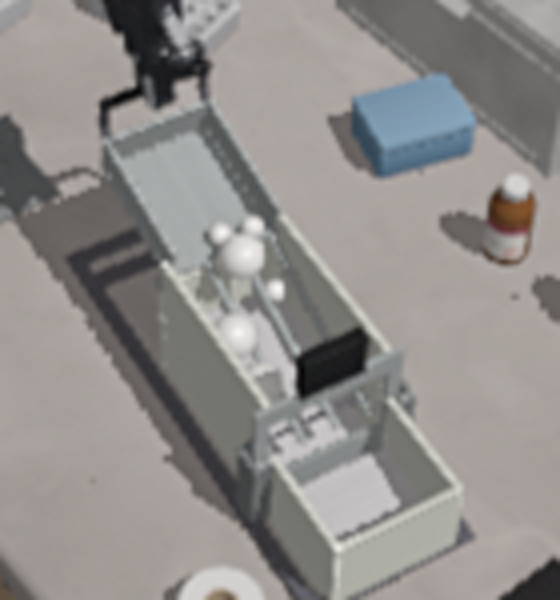

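View pics/w27.png

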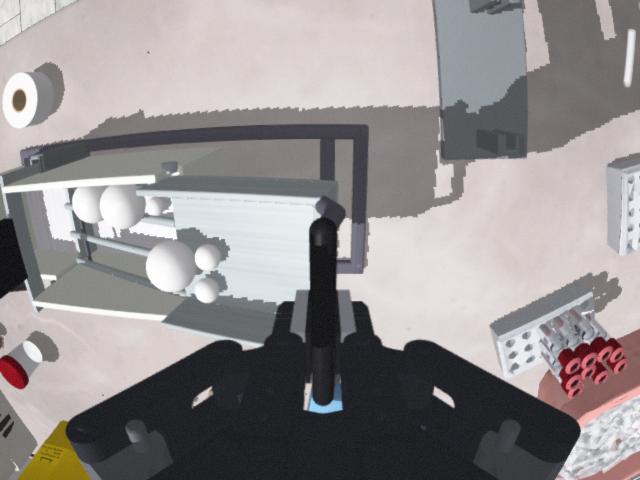

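>>> {"api": "step_arm", "payload": {"moves": [[0,-0.0005,-0.004,0.004,0],[0,-0.0005,-0.004,0.0035,0],[0,-0.0005,-0.004,0.0035,0],[0,-0.0005,-0.004,0.003,0],[0,-0.0005,-0.004,0.003,0],[0,-0.0005,-0.003,0.002,0],[0,0,0,0,0],[0,0,0,0,0],[0,0,0,0,0],[0,0,0,0,0]]}}

```text
t: 53.02
tool_pos: [0.5221, 0.1635, 0.193]
tool_rot: [0.228, 3.061, -0.047]
contact_force: [-2.6, 2.9, 1.2]
opening: 0.0088
```

```bash
python3 st.py; python3 - <<'E'
from h import *
w=ctrl.get_image('wrist');save(w,'w28')
s=ctrl.get_image('scene');save(s,'s28',(280,190,420,340),4)
b=ctrl.get_image('top');save(b,'t28',(270,190,430,290),5)
E
```

```text
yang 81.44 tilt [ 0.0696 -0.036 ] pos [0.5221 0.1635 0.193 ] F [-2.6  2.9  1.2] op 0.0088 t 53.025
q [ 0.193 -0.144  1.869 -0.05   1.355 -1.221] az 17.4 rad 0.547 tilt dir -27.3 mag 0.078
```

View pics/s28.png

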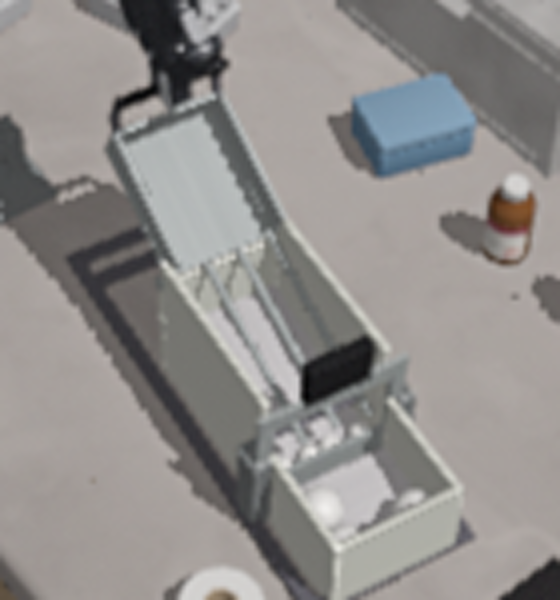

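View pics/w28.png

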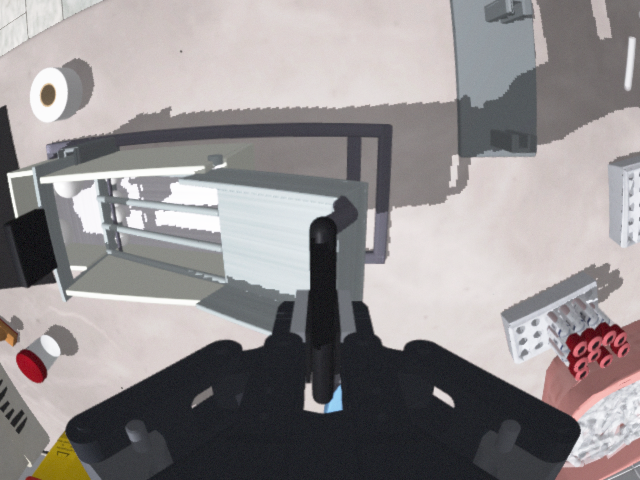

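View pics/t28.png

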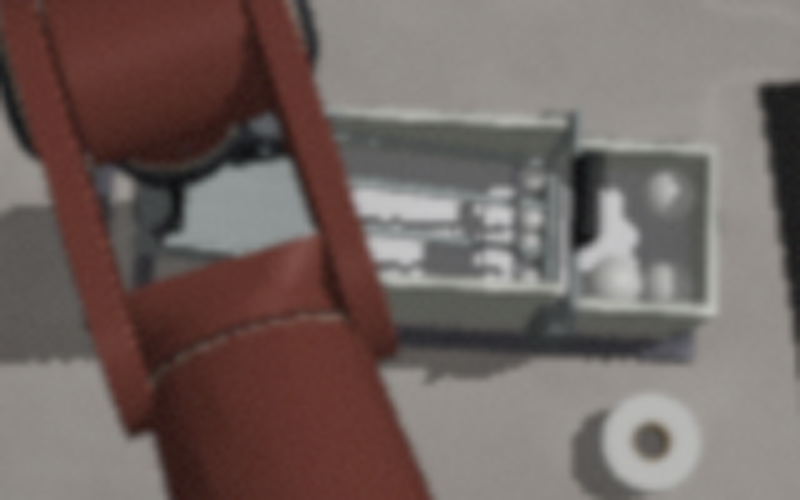

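```bash
python3 - <<'E'
from h import *
acc=0
for i in range(4):
  b=ctrl.get_image('top');acc=acc+b['color'].astype(float)
c=(acc/4).astype(np.uint8)[205:260,335:420,::-1]
cv2.imwrite('pics/t29.png',cv2.resize(c,None,fx=9,fy=9,interpolation=cv2.INTER_LANCZOS4))
acc=0
for i in range(4):
  s=ctrl.get_image('scene');acc=acc+s['color'].astype(float)
c=(acc/4).astype(np.uint8)[250:340,325:405,::-1]
cv2.imwrite('pics/s29.png',cv2.resize(c,None,fx=6.5,fy=6.5,interpolation=cv2.INTER_LANCZOS4))
for q in ['big_1','small_1']:
  for im,n in((b,'top'),(s,'scene')):
    for d in ctrl.spot_in(im,q): print(q,n,np.round(d['bbox']),round(d['p'],2))
E
```

```text
Traceback (most recent call last):
ValueError: only the last four pictures can be asked about
```

View pics/t29.png

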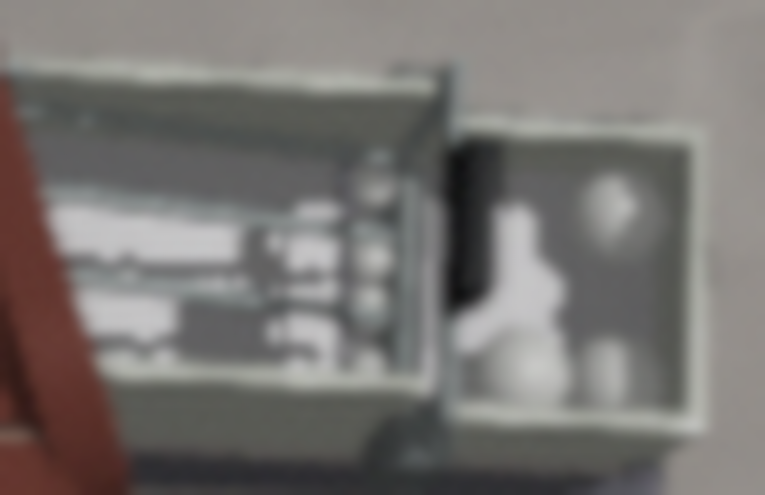

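View pics/s29.png

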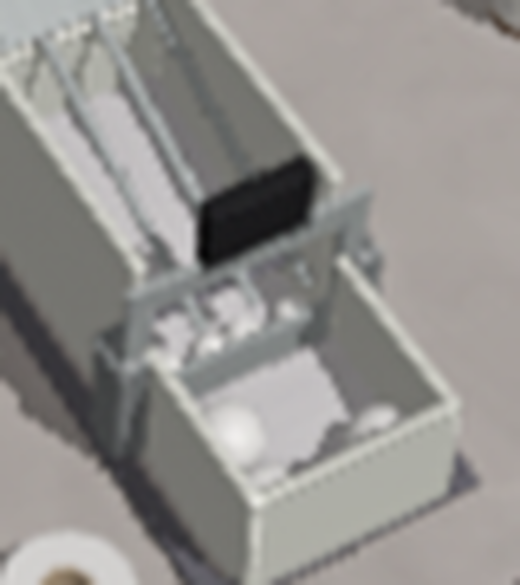

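Top view, pixel positions in the crop: four small balls in a row against the gate at x≈372, three large ones in the foot tray at (610,205), (530,365) and (605,365). The hopper is empty. Lowering it along the arc.

>>> {"api": "step_arm", "payload": {"moves": [[0,0.0005,0.005,-0.0035,0],[0,0.0005,0.005,-0.0035,0],[0,0.0005,0.005,-0.004,0],[0,0.0005,0.005,-0.005,0],[0,0.0005,0.004,-0.005,0],[0,0.0005,0.004,-0.005,0],[0,0.0005,0.004,-0.006,0],[0,0,0,0,0]]}}

```text
t: 54.58
tool_pos: [0.5271, 0.1959, 0.1588]
tool_rot: [0.227, 3.057, -0.055]
contact_force: [-0.5, 1.0, 0.6]
opening: 0.0084
```

```bash
python3 st.py
```

```text
yang 81.44 tilt [ 0.0725 -0.0412] pos [0.5271 0.1959 0.1588] F [-0.5  1.   0.6] op 0.0084 t 54.575
q [ 0.253 -0.075  1.865 -0.06   1.292 -1.155] az 20.4 rad 0.562 tilt dir -29.6 mag 0.083
```

Remaining: dy +0.019, dz −0.048.

>>> {"api": "step_arm", "payload": {"moves": [[0,0.0005,0.004,-0.007,0],[0,0.0005,0.0035,-0.007,0],[0,0.0005,0.003,-0.007,0],[0,0.0005,0.003,-0.007,0],[0,0,0.0025,-0.007,0],[0,0,0.002,-0.006,0],[0,0,0.001,-0.004,0],[0,0,0,0,0]]}}

```text
t: 55.58
tool_pos: [0.5301, 0.2151, 0.1117]
tool_rot: [0.227, 3.055, -0.058]
contact_force: [-2.1, -0.8, 4.0]
opening: 0.0088
```

```bash
python3 st.py
```

```text
yang 81.42 tilt [ 0.0742 -0.0437] pos [0.5301 0.2151 0.1117] F [-2.1 -0.8  4. ] op 0.0088 t 55.575
q [ 2.860e-01 -1.000e-03  1.876e+00 -6.700e-02  1.208e+00 -1.114e+00] az 22.1 rad 0.572 tilt dir -30.5 mag 0.086
```

The hopper is at rest (force 4 N). Release and rise.

>>> {"api": "step_arm", "payload": {"moves": [[0.2,0,0,0,0],[0.4,0,0,0,0],[0.4,0,0,0,0],[0.4,0,0,0.015,0],[0.4,0,0,0.03,0],[0.4,0,0,0.05,0],[0.4,0,0,0.05,0],[0.4,0,0,0,0]]}}

```text
t: 56.58
tool_pos: [0.5292, 0.2151, 0.2644]
tool_rot: [0.228, 3.053, -0.055]
contact_force: [0.7, 0.3, -0.9]
opening: 0.0342
```

>>> {"api": "step_arm", "payload": {"moves": [[0.4,-0.003,-0.04,0.02,0],[0.4,-0.003,-0.05,0.02,0],[0.4,-0.003,-0.06,0.01,0],[0.4,-0.01,-0.05,0,0],[0.4,-0.01,-0.02,0,0],[0.4,0,0,0,0]]}}

```text
t: 57.32
tool_pos: [0.4973, -0.0105, 0.3165]
tool_rot: [0.225, 3.052, -0.056]
contact_force: [0.7, 0.5, -0.3]
opening: 0.0343
```

```bash
python3 st.py; python3 - <<'E'
from h import *
o=ctrl.get_obs();w=ctrl.get_image('wrist');save(w,'w30');save(w,'w30c',(150,110,470,310),2.5)
s=ctrl.get_image('scene');save(s,'s30',(280,190,420,340),4)
import pickle;pickle.dump((o,w,s),open('w30.pkl','wb'))
for q in ['big_1','small_1']:
    for d in ctrl.spot_in(w,q): print(q,np.round(d['bbox']),round(d['p'],2))
E
```

```text
yang 81.51 tilt [ 0.0776 -0.0422] pos [ 0.4973 -0.0105  0.3165] F [ 0.7  0.5 -0.3] op 0.0343 t 57.325
q [-0.154 -0.35   1.836 -0.03   1.572 -1.579] az -1.2 rad 0.497 tilt dir -28.5 mag 0.088
big_1 [227. 138. 250. 161.] 0.91
big_1 [225. 181. 251. 210.] 0.82
big_1 [249. 140. 274. 161.] 0.78
small_1 [302. 167. 312. 174.] 0.67
small_1 [299. 191. 312. 205.] 0.61
```

View pics/w30.png

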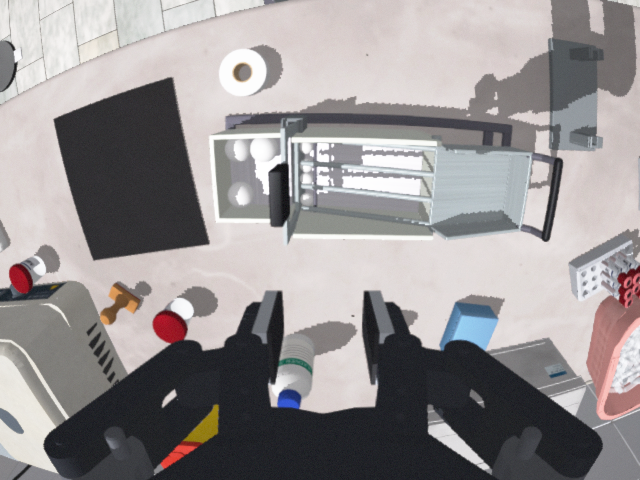

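View pics/w30c.png

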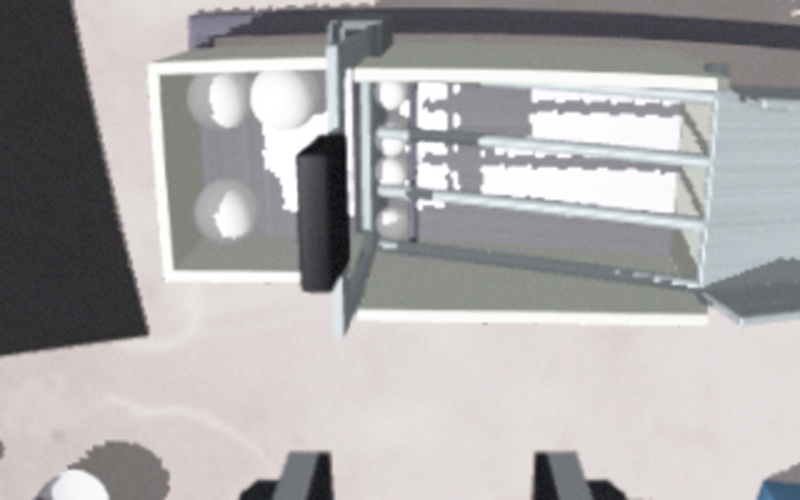

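View pics/s30.png

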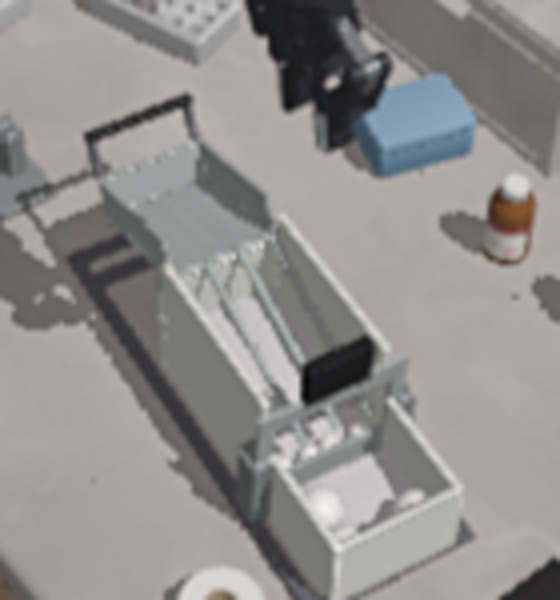

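```bash
python3 - <<'E'
from h import *
import pickle
o,w,s=pickle.load(open('w30.pkl','rb'))
save(w,'w31',(260,100,320,260),5)
c=np.array([.4905,-.0485]);g=np.array([np.cos(np.radians(-8.2)),np.sin(np.radians(-8.2))])
for X,z in [(-.057,.115),(.057,.115),(-.025,.153),(.025,.153)]:
  p=np.r_[c+g*X,z]; print(X,z,((proj(w,p,o)-[260,100])*5).round(1))
E
```

```text
-0.057 0.115 [131.2 145.9]
0.057 0.115 [150.2 728.5]
-0.025 0.153 [107.7 359. ]
0.025 0.153 [119.  643.4]
```

View pics/w31.png

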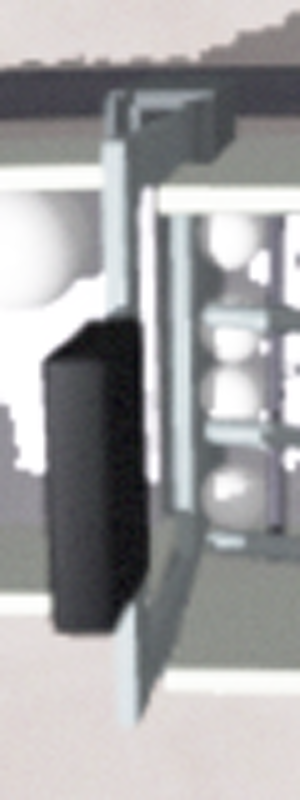

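```bash
python3 - <<'E'
from h import *
import pickle
o,w,s=pickle.load(open('w30.pkl','rb'))
f=lambda u,v,z: atz(w,260+u/5,100+v/5,z,o)[:2]
g=np.array([np.cos(np.radians(-8.2)),np.sin(np.radians(-8.2))]); n=np.array([g[1],-g[0]]) # sorter x dir
c=np.array([.4905,-.0485])
def loc(name,pts,z):
  for p in pts:
    d=f(*p,z)-c; print(name,p,'along',(d@g*1000).round(1),'downstream mm',(d@n*1000).round(1))
loc('griptop L',[(48,365),(57,632)],.153)
loc('griptop R',[(105,355),(110,632)],.153)
loc('platetop L',[(104,142),(120,722)],.115)
loc('platetop R',[(125,142),(140,722)],.115)
loc('strip L',[(172,220),(172,510)],.038)
loc('strip R',[(190,220),(190,510)],.038)
loc('wall end (x.148)',[(103,180)],.073)
loc('panel end (x.140)',[(160,200),(160,690)],.118)
E
```

```text
griptop L (48, 365) along -24.1 downstream mm 10.0
griptop L (57, 632) along 22.9 downstream mm 10.8
griptop R (105, 355) along -25.7 downstream mm 0.4
griptop R (110, 632) along 22.9 downstream mm 1.5
platetop L (104, 142) along -57.8 downstream mm 5.0
platetop L (120, 722) along 55.7 downstream mm 6.0
platetop R (125, 142) along -57.7 downstream mm 1.1
platetop R (140, 722) along 55.6 downstream mm 2.0
strip L (172, 220) along -33.5 downstream mm 1.1
strip L (172, 510) along 34.4 downstream mm 2.8
strip R (190, 220) along -33.4 downstream mm -3.0
strip R (190, 510) along 34.4 downstream mm -1.5
wall end (x.148) (103, 180) along -46.5 downstream mm 11.4
panel end (x.140) (160, 200) along -47.3 downstream mm -5.4
panel end (x.140) (160, 690) along 47.6 downstream mm -2.6
```

The final view shows:
- **Balls:** four small ones against the gate under the bars, three large in the foot tray.
- **Hopper:** its handle is back at its starting pixels.
- **Gate:** home, leaning about 0.05 rad in the slots' play. The limit is 0.12.
- **Gripper:** clear of everything.

```bash
python3 - <<'E'
from h import *
print(ctrl.finish_job())
E
```

```text
the job is handed in; nothing more can be done
None
```

The job is done and handed in at about 57 s of the 208 s allowed; no verdict was reported. I put the gate in the slots, picked the four stray balls off the mat into the hopper and tipped the seven balls over the bars. I then let the hopper down and released it.

**Last checks**
- **Balls:** four small ones lie against the gate under the bars and three large ones in the foot tray. The top view and the last wrist view agree. The trained network found all three large balls but only two of the four small ones; I counted the other two in the picture.
- **Hopper:** it is down and empty, with its handle at the same pixels as before the lift. I did not measure its angle directly.
- **Gate:** its bottom is within about 2 mm of the guide, by camera measurement. The balls left it leaning about 0.05 rad in the slots' play, against a limit of 0.12, and I did not straighten it.
- **Bystanders:** the cup, labels and stamp were never touched.

**What went wrong**
- **Wrong-way turn:** one turn of the hand ran joint 6 towards its limit and swung the hand off course to the bench edge, tilted about 0.37 rad. The pictures showed nothing was hit.
- **Joint 3 limit:** to straighten the hand I pushed the arm to full reach. Joint 3 then read 0.055, slightly past its stated lower limit of 0.06. If the check is strict, that could count against the run.

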